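Check the locating pin's spring with the push gauge

ROBOT

A 6-joint arm with a two-finger parallel gripper is mounted at the origin on the work surface. World frame = base frame: x ahead of the robot, y to its left, z up, the work surface at z = 0. Lengths are in m, angles in degrees, forces in N, time in s.
With the tool pointing down it reaches from about 0.4 to 0.825 m from the base axis. Payload 7 kg.
Tool frame: the origin (TCP) lies at the very end of the fingers, on their centre line; the grasp point (between the pads) lies 19 mm behind it (r.grasp_offset is the z of the grasp point in the tool frame, in m); z points along the fingers, y is the direction in which the jaws open and shut (so a half turn about z gives the same grasp; the last joint's range is limited). The gripper opens to 88 mm and grips with 3 to 60 N. Pads are 19 mm wide; open, the fingers measure 130 mm over their backs; the gripper's body (78 mm by 193 mm) begins 47 mm behind the grasp point.
Start: joints at [-57.634, 20.546, 0.682, 0, -70.136, -16.507], TCP at [0.184, -0.649, 0.187] pointing down, gripper open.
Joint ranges: [-176.03, 176.03], [-82.01, 121.73], [-58.28, 71.71], [-173.87, 95.51], [-174.79, -0.11], [-173.66, 173.66]. Speed limits (degrees/s): [136.94, 136.94, 172.46, 180, 180, 180].

INTERFACE

Orientations are given as [roll, pitch, yaw] about the fixed x, y, z axes, in that order (R = Rz(yaw) Ry(pitch) Rx(roll)).
In Python, from plant import r, capture, calibration, order gives the robot as it stands.
- The arm moves only by the tool servo_tool, never from a script. Its arguments are lists of equal length, an entry for each row: "grip": the closure, from -1 (fully open) to 1 (shut), so that 0 is half open; "translation": the shift along the tool's x, y, z in m, a list of three; "turn": the turn about the tool's z in rad. A call has 1 to 10 rows; each row is the pose to reach, as a shift and turn from the pose commanded when the call began, along the tool's axes at that moment; what a row does not reach only later rows make up. A row lasts 1/12 s, in which the tool goes at most 41.7 mm and 7.16 degrees, less where a joint would pass 70% of its speed; a pose out of reach is approached as far as the arm can. A call with a gripper value outside its range is refused whole. The fingers move at their own pace and stop on an object; "newtons" is the grip in N (left out, the last holds). Time passes only in rows, so rows that repeat a pose let the fingers close. It gives the time, the measured TCP pose, the force and the opening at its end, in the units of the state.
- r.get_state(): the state, without advancing time (a new reading comes with each control period).
- capture(name): name is "side" or "top" or "wrist"; returns (picture, depth): 384x512x3 uint8, blue, green, red; 384x512 float32, m along the optical axis (not along the pixel's ray), 0 where there is no reading.
- calibration(name): a dict with "fx", "fy", "cx", "cy" (pixels), "dist_coeffs" ([k1, k2, p1, p2, k3] as OpenCV has them; the pictures are not rectified), "view" (4x4, takes a point from world to camera coordinates). Camera axes: x right, y up, looking along -z (the intrinsics and any distortion apply to the point x, -y, -z); pixel columns grow to the right and rows downward; lengths in m; the calibration is good to about 2 mm. A picture is of the moment at which its call begins: read the wrist's pose just before it. calibration takes no time and is no camera call; for the wrist camera it gives the pose at the moment of the call.
- order.close_job(): hands the job in, once; it reports no verdict.
The state is a dict: "time_s": time; "joints": joint angles; "qd": joint speeds; "joint_torque": joint torques, N m; "tcp_pos": TCP position; "eef_rot": TCP orientation; "contact_force": force on the tool from outside, world axes, zero at the start; "moment": the same for the moment, N m; "gripper_width": finger opening in m.
Only numpy, scipy, OpenCV 4.12 (cv2) and the standard library are available. Lean on these libraries where they do the work, as an engineer would, in place of code of your own. Each camera call takes 0.05 s, during which the arm holds its last target.

TASK

Turn the ribbed black knob clockwise to its stop so the locating pin comes up through its bush, then take the push gauge from its wooden stand, work it upright down over the pin by feel and press until its foot is firmly seated on the granite plate; keep it seated for a second while the pin drives the reading rod out, never bearing on the granite with more than 25 N. Put the gauge back fully home in its stand with the reading still showing and the pin still up, and do not touch the rod or disturb the blue carriage, the brass follower or the zinc catch.

Things in the scene. Friction and masses are not known exactly. Their poses are not given: they have to be found in the camera images.
- fixture: Fixture, fixed. Black granite plate 240 mm (x) by 300 mm (y), top 40 mm above the origin (centre of the underside, on the bench), in a green painted frame reaching 132 mm (x) and 162 mm (y) from the centre. In its frame (mm): pin's bush at (-40, 65), knob at (-40, -65), a steel strip 3 high between them, fixed grey rubber stops 16 high at (-95, 5) and (-95, 125), loose parts near x = 85.
- knob (a joint): Angle of the ribbed black knob in rad: 0 is pin down; it grows as the knob is turned clockwise seen from above; the pin rises evenly with it, 13 mm per rad, and is fully up at the stop, 1.35. It stays where it is left; turning takes about 0.3 N m.
- knob_grip (a point): On the axis of the knob (upright cylinder 44 mm across, 29 mm tall), 18 mm above the knob's underside, 11 mm below its top and 38 mm above the granite. The knob stands on a green painted housing 74 mm square, whose top is 22 mm below this point.
- bush (a point): Middle of the flush steel bush (38 mm across, dark bore 17.6 mm), on the granite's top face. The vertical steel pin, 10 mm across with a tapered tip, comes up through it 3.5 mm off this point: it sits in a clamped eccentric, turned to an unknown side that differs each time and is not among the poses. Tip 1 mm below the granite with the knob at 0, about 16 mm above it at the stop.
- gauge: Push gauge, loose, 0.22 kg. Origin: centre of its round foot's underside; z up the foot's axis, x along the barrel towards the rod. Foot: steel sleeve 26 mm across, 0 to 30 mm height. Above it an aluminium grip head, 30 to 70 mm height, 24 mm wide (y), x from -14 to 22 mm. A barrel 18 mm across runs level along +x at 40 mm height to x = 100 mm; the rod comes out of its end.
- plunger_face (a point): Centre of the sprung plunger's face in the foot's bore: 5.5 mm above the foot's underside at rest, stroke 12 mm, 1 N per mm plus about 1 N of rod drag; each mm pushed up drives the rod out 2.5 mm. The bore is 12.5 mm across; its mouth flares, 30 degrees from the axis, to 18.5 mm. Off centre, the flare rides on the pin: it is pushed sideways the way it must go, and the rod comes out 7 mm at most.
- plate: The granite plate, fixed in the fixture; same origin and axes. The raised pin in it is sprung: it starts to give at 5 to 10 N, differing from start to start, then 0.3 N more per mm. With the gauge seated over it the pin alone pushes back with 6 to 11 N; the force on the granite comes on top. Friction can hold the gauge's flare on the pin; rocking the foot sideways by a millimetre or so frees it.
- gauge_grip (a point): Point to grip in the gauge's head: 4 mm along x from the foot's axis and 55 mm above the foot's underside. Moves with the gauge.
- rod (a joint): How far the rod has been driven out of the barrel (m): 0 at the start, when its red end stands 6 mm out of the barrel. White, 7 mm across, drag-held: it stays out where the plunger has driven it (10 to 23 mm for a proper reading) when the load goes.
- stand: Wooden gauge stand, fixed: block 120 mm (its x, from -30 to 90) by 56 mm (y), 45 mm high, with a round socket 32 mm across and 36 mm deep in its top. Origin: on the bench under the socket's axis. The gauge hangs in it with its foot in the socket, the underside of its head on the block's top (foot's underside 15 mm above the bench) and its barrel along the stand's x.
- stand_socket (a point): Centre of the socket's mouth, on top of the stand, 45 mm above the bench.
- carriage: Blue lock carriage, loose on the plate: 44 mm (x) by 74 mm (y), 26 mm high. Origin: centre of the underside.
- follower: Brass cam follower, loose on the plate: roller 26 mm across, 12 mm high, with a steel stud to 26 mm height. Origin: centre of the underside.
- catch: Zinc-plated door catch, loose on the plate: angle 30 mm (x) by 48 mm (y), 20 mm high. Origin: centre of the underside.
Things that resemble listed ones, but are neither listed nor needed, are in the scene too. What is shaped like the gauge but pink is not meant. Several things look just like the stand: the one meant starts farthest to the robot's right.

How it is judged (in metres and radians):
On the way, in this order (a step that is already met when the one before it is completed fails the run):
1. the knob is turned to its stop and the pin stands up (value of joint knob above 1.25 rad), for 0.2 s.
2. the gauge is seated upright over the pin, its foot bearing on the granite with 3 to 25 N for 0.8 s, the rod driven out at least 9 mm (contact force between gauge and plate above 3 N and horizontal distance between gauge and bush below 0.007 m and angle between gauge's own z axis and vertical below 0.07 rad and z of gauge in the frame of bush below 0.0015 m and value of joint rod above 0.009 m), for 0.8 s.
At the end, for the whole second after the job is handed in: The gauge rests, released, in its stand: foot within 5 mm of the socket's axis, seated to within 2 mm of fully home, within 3.5 degrees of upright; its rod still at least 9 mm out; the knob beyond 1.25 rad, so the pin is still up (horizontal distance between gauge and stand_socket below 0.005 m and z of gauge in the frame of stand_socket below -0.028 m and angle between gauge's own z axis and vertical below 0.06 rad and linear speed of gauge below 0.01 m/s and value of joint rod above 0.009 m and value of joint knob above 1.25 rad); the robot touches nothing.
It fails at once if the gauge bears on the granite with more than 25 N (contact force between gauge and plate above 25 N).
It fails at once if the rod is touched by the gripper (contact force between the fingers and rod above 0.3 N).
It fails at once if the blue carriage is moved more than 10 mm (distance of carriage from where it was at the start of the episode above 0.01 m).
It fails at once if the brass follower is moved more than 10 mm (distance of follower from where it was at the start of the episode above 0.01 m).
It fails at once if the zinc catch is moved more than 10 mm (distance of catch from where it was at the start of the episode above 0.01 m).
It also fails if it takes over 72 s, if anything falls off the work surface, if the arm or the gripper's body presses on something with over 40 N, if the wrist force passes 120 N, or if a joint passes its speed limit or range.

## Working session

There is one attempt and no reset: what is moved stays moved. The work goes in short steps, Python scripts to look and compute and a tool call to move; the robot and the scene stay as the last step left them, time stands still between calls to the robot, and variables do not carry over. Pictures are saved under pics/ and viewed, and the job is handed in when it is done.

Besides the shell and the picture viewer there is one more tool, called as a command line: name --pt "numbers of a row" for each row, then --argument value for the rest. servo_tool: Moves the arm, as the interface text tells. Its arguments: {"type":"object","properties":{"grip":{"type":"array","items":{"type":"number"}},"translation":{"type":"array","items":{"type":"array","items":{"type":"number"}}},"turn":{"type":"array","items":{"type":"number"}},"newtons":{"type":"number"}},"required":["grip","translation","turn"]}

```bash
ls; mkdir -p pics
cat > h.py <<'E'
import numpy as np, cv2
from plant import r, capture, calibration, order
def snap(n,f):
    c=calibration(n); p,d=capture(n); cv2.imwrite(f'pics/{f}.png',p); np.savez(f'pics/{f}.npz',p=p,d=d,**{k:np.array(v) for k,v in c.items()})
def load(f): return np.load(f'pics/{f}.npz')
def K(c): return np.array([[c['fx'],0,c['cx']],[0,c['fy'],c['cy']],[0,0,1.]])
def ray(c,u,v):
    q=cv2.undistortPoints(np.array([[[u,v]]],float),K(c),c['dist_coeffs'])[0,0]
    M=np.linalg.inv(c['view']); d=M[:3,:3]@np.array([q[0],-q[1],-1]); return M[:3,3],d
def atz(c,u,v,z):
    o,d=ray(c,u,v); return o+d*(z-o[2])/d[2]
def dep(c,u,v,w=1):
    o,d=ray(c,u,v); a=c['d'][int(v)-w:int(v)+w+1,int(u)-w:int(u)+w+1]; a=a[a>0]
    return o+d*np.median(a)
def tri(*L):
    A=np.zeros((3,3));b=np.zeros(3)
    for c,u,v in L:
        o,d=ray(c,u,v); d=d/np.linalg.norm(d); P=np.eye(3)-np.outer(d,d); A+=P;b+=P@o
    x=np.linalg.solve(A,b); return x
def proj(c,X):
    p=(c['view']@np.append(X,1))[:3]; p=np.array([p[0],-p[1],-p[2]])
    return cv2.projectPoints(p[None],np.zeros(3),np.zeros(3),K(c),c['dist_coeffs'])[0][0,0]
def crop(f,x0,y0,x1,y1,s,out):
    p=load(f)['p'][y0:y1,x0:x1]; cv2.imwrite(f'pics/{out}.png',cv2.resize(p,None,fx=s,fy=s,interpolation=cv2.INTER_CUBIC))
E
python3 - <<'E'
from h import *
s=r.get_state();print(s, r.grasp_offset)
for n in('side','top','wrist'): 
    snap(n,n+'0'); c=calibration(n); print(n,c['fx'],c['dist_coeffs'],np.linalg.inv(c['view']).round(3).tolist())
E
```

```text
pics
{'time_s': 0.0, 'joints': array([-5.76330770e+01,  2.05912100e+01,  6.34670462e-01, -2.11087666e-02,
       -7.01351624e+01, -1.65061840e+01]), 'qd': array([-0.09126815, -0.09455931, -0.0090262 , -0.01203142,  0.02252575,
        0.00496616]), 'joint_torque': array([-3.73591929e-04, -5.82723820e+01,  2.93048304e+01,  6.99739963e+00,
        6.84063751e-03, -1.61254188e-04]), 'tcp_pos': array([ 0.18429833, -0.64878573,  0.18602898]), 'eef_rot': array([ 1.79906439e+02, -7.03105447e-03, -1.64146444e+02]), 'contact_force': array([-0.70370118,  0.20460816, -0.24393757]), 'moment': array([-0.02677028,  0.01198685,  0.03488395]), 'gripper_width': 0.08793252337591229} -0.0188
side 363.78688110238767 [-0.00805373  0.          0.          0.          0.        ] [[0.998, 0.027, -0.051, 0.529], [-0.057, 0.636, -0.769, -0.685], [0.012, 0.771, 0.637, 0.698], [0.0, 0.0, 0.0, 1.0]]
top 493.7821124647154 [-0.16477008  0.          0.          0.          0.        ] [[-0.009, 0.994, -0.105, 0.469], [-1.0, -0.011, -0.016, 0.035], [-0.017, 0.105, 0.994, 1.09], [0.0, 0.0, 0.0, 1.0]]
wrist 292.2320866599919 [-0.07389607  0.          0.          0.          0.        ] [[-0.273, -0.931, -0.241, 0.121], [0.962, -0.264, -0.069, -0.668], [0.001, -0.251, 0.968, 0.383], [0.0, 0.0, 0.0, 1.0]]
```

View pics/side0.png

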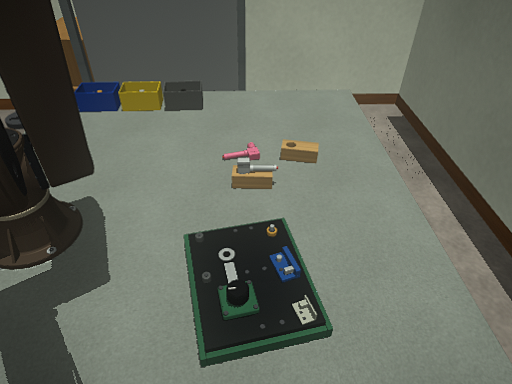

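View pics/top0.png

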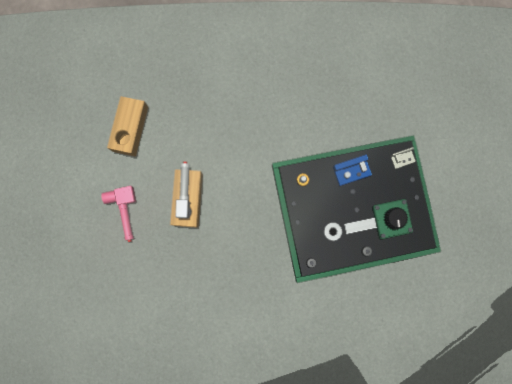

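View pics/wrist0.png

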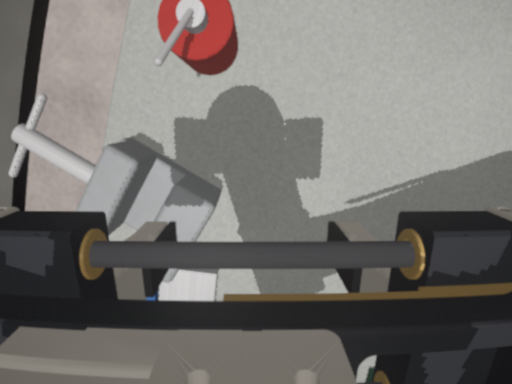

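Run:
```python
from h import *
crop('top0',265,125,450,290,4,'t1'); crop('top0',90,80,220,250,4.4/1.3,'t2')
crop('side0',175,205,340,365,4.5*.8,'s1'); crop('side0',210,130,330,200,6,'s2')
```

```text
(no output)
```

View pics/t1.png

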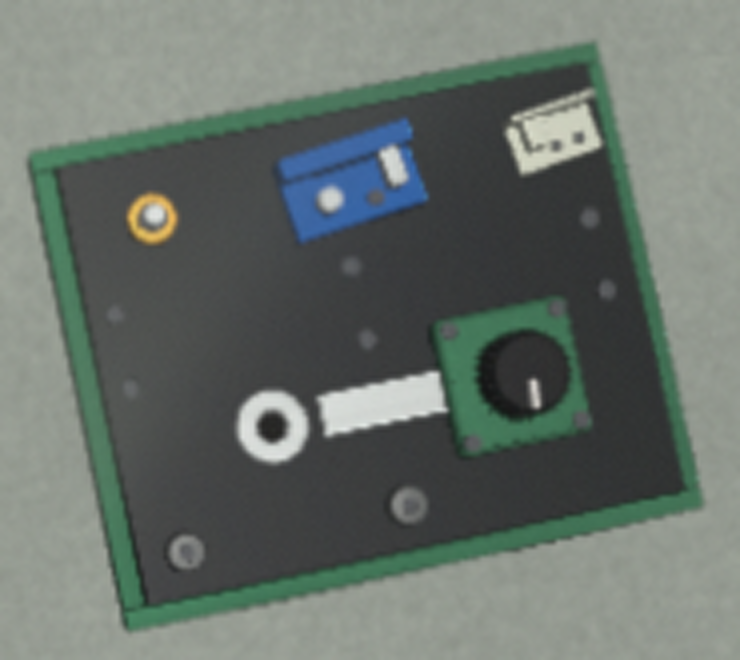

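View pics/t2.png

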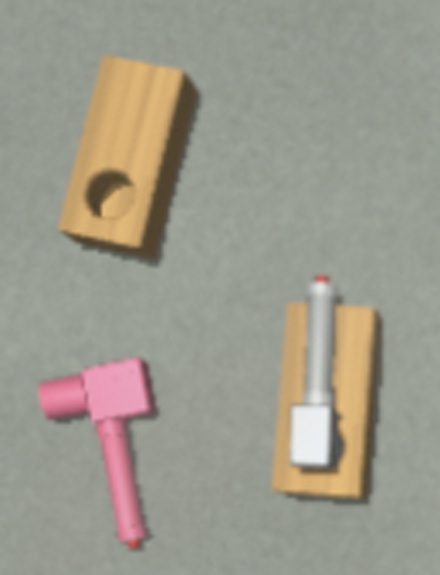

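View pics/s1.png

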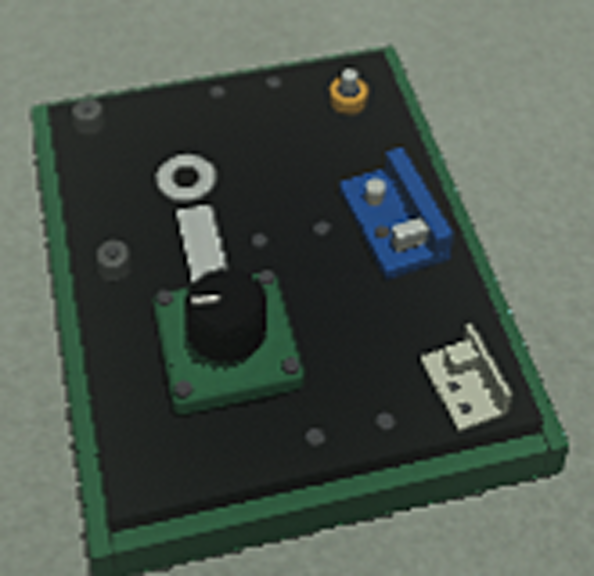

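View pics/s2.png

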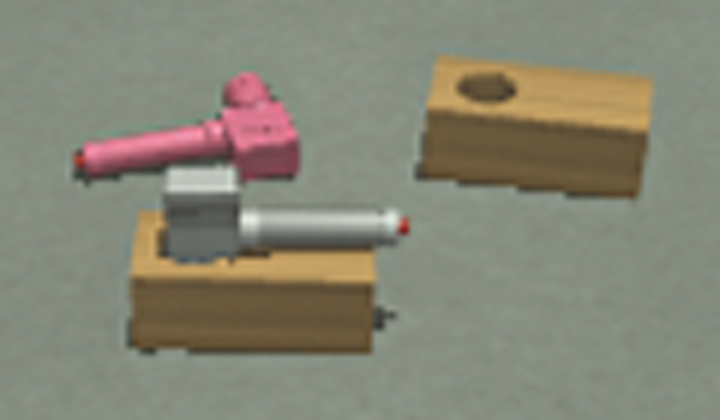

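Run:
```python
from h import *
t=load('top0');s=load('side0')
T1=lambda x,y:(t,(x+.5)/4-.5+265,(y+.5)/4-.5+125)
k=4.4/1.3
T2=lambda x,y:(t,(x+.5)/k-.5+90,(y+.5)/k-.5+80)
S1=lambda x,y:(s,(x+.5)/3.6-.5+175,(y+.5)/3.6-.5+205)
S2=lambda x,y:(s,(x+.5)/6-.5+210,(y+.5)/6-.5+130)
for n,a,b in [('bush',T1(272,427),S1(186,177)),('knobline',T1(535,393),S1(205,299)),
 ('frA',T1(35,155),S1(390,48)),('frB',T1(127,627),S1(36,106)),('frC',T1(700,503),S1(93,552)),('frD',T1(596,46),S1(562,445)),
 ('follower',T1(154,214),S1(349,76)),('rub1',T1(187,550),S1(88,106)),('rub2',T1(409,503),S1(113,247)),
 ('rod end',T2(321,278),S2(404,225)),('head c',T2(312,434),S2(201,182)),('standA',T2(287,303),S2(375,248)),('stand nearR',T2(380,308),S2(373,281)),('stand BR',T2(368,498),S2(132,277)),('stand BL',T2(274,488),S2(140,212)),('other sock',T2(111,194),S2(487,88))]:
  x=tri(a,b); e=[np.linalg.norm(proj(c,x)-[u,v]).round(2) for c,u,v in (a,b)]
  print(n,x.round(4),e,'depth',dep(*a).round(4),dep(*b).round(4))
```

```text
bush [ 0.499  -0.1256  0.0398] [np.float64(0.33), np.float64(0.3)] depth [ 0.4983 -0.1254  0.0412] [ 0.4997 -0.1262  0.0407]
knobline [ 0.5124 -0.2546  0.0893] [np.float64(0.15), np.float64(0.15)] depth [ 0.5121 -0.2545  0.0896] [ 0.5128 -0.2548  0.0896]
frA [ 0.6476 -0.0018  0.0297] [np.float64(0.09), np.float64(0.08)] depth [ 0.6479 -0.0019  0.029 ] [ 6.527e-01  2.890e-02 -4.000e-04]
frB [ 0.3939 -0.0474  0.0285] [np.float64(0.45), np.float64(0.39)] depth [ 0.3926 -0.0478  0.0245] [ 0.395  -0.0484  0.0296]
frC [ 0.453  -0.3629  0.0295] [np.float64(0.0), np.float64(0.0)] depth [ 0.453  -0.363   0.0293] [ 0.4529 -0.3623  0.0281]
frD [ 0.7068 -0.3159  0.0281] [np.float64(0.07), np.float64(0.08)] depth [ 0.7073 -0.3164  0.0266] [ 0.7063 -0.3166  0.0295]
follower [ 0.6102 -0.0626  0.0638] [np.float64(0.1), np.float64(0.09)] depth [ 0.6098 -0.0625  0.0653] [ 0.6102 -0.0646  0.0658]
rub1 [ 0.4348 -0.077   0.058 ] [np.float64(0.17), np.float64(0.15)] depth [ 0.4344 -0.0771  0.0575] [ 0.4351 -0.0768  0.0579]
rub2 [ 0.4572 -0.194   0.0592] [np.float64(0.11), np.float64(0.11)] depth [ 0.4569 
[... 216 characters left out ...]
loat64(0.03)] depth [0.5484 0.1891 0.085 ] [0.5487 0.19   0.0839]
standA [0.6389 0.2157 0.0219] [np.float64(0.05), np.float64(0.04)] depth [0.6424 0.2192 0.0008] [0.6342 0.1782 0.05  ]
stand nearR [0.6307 0.1516 0.0499] [np.float64(0.06), np.float64(0.05)] depth [ 6.383e-01  1.572e-01 -1.000e-04] [0.6317 0.1585 0.0446]
stand BR [0.5123 0.1592 0.0501] [np.float64(0.74), np.float64(0.54)] depth [0.5127 0.1648 0.0022] [ 5.127e-01  2.251e-01 -3.000e-04]
stand BL [0.5179 0.2192 0.0457] [np.float64(0.11), np.float64(0.08)] depth [0.5196 0.2266 0.0033] [ 0.5174  0.2844 -0.0013]
other sock [0.7094 0.328  0.0458] [np.float64(0.36), np.float64(0.24)] depth [0.7172 0.3385 0.0082] [0.713  0.3439 0.0357]
```

```bash
cat >> h.py <<'E'
def delta(pos,yaw,frm=None,fyaw=None):
    s=r.get_state(); p=s['tcp_pos'] if frm is None else np.array(frm); y=s['eef_rot'][2] if fyaw is None else fyaw
    from scipy.spatial.transform import Rotation as R
    M=R.from_euler('xyz',[180,0,y],degrees=True).as_matrix()
    d=M.T@(np.array(pos)-p); t=-(yaw-y); t=(t+180)%360-180
    print('t',round(s['time_s'],2),'tcp',s['tcp_pos'].round(4),'rot',s['eef_rot'].round(2),'F',s['contact_force'].round(2),'w',round(s['gripper_width'],4),'j6',s['joints'][5].round(1))
    print('delta',d.round(4),'dist',np.linalg.norm(d).round(4),'turn',np.deg2rad(t).round(4))
E
python3 -c "
from h import *
delta([.5228,-.2532,.15],-103,[.184,-.649,.187],-164.14)"
```

```text
t 0.15 tcp [ 0.1843 -0.6489  0.1863] rot [ 1.7993e+02 -1.0000e-02 -1.6414e+02] F [-0.48 -0.71  0.05] w 0.0874 j6 -16.5
delta [-0.4341  0.2881  0.037 ] dist 0.5223 turn -1.0671
```

servo_tool --grip '[-1, -1, -1, -1, -1, -1, -1, -1, -1, -1]' --pt "-0.02 0.013 0.0" --pt "-0.055 0.036 0.003" --pt "-0.09 0.06 0.007" --pt "-0.125 0.083 0.01" --pt "-0.16 0.106 0.013" --pt "-0.195 0.129 0.016" --pt "-0.23 0.152 0.019" --pt "-0.265 0.175 0.022" --pt "-0.3 0.199 0.025" --pt "-0.335 0.222 0.028" --turn '[-0.05, -0.16, -0.27, -0.38, -0.49, -0.6, -0.71, -0.82, -0.93, -1.03]'

```text
time_s: 0.98
tcp_pos: [0.4441, -0.3454, 0.1592]
eef_rot: [-180.0, 0.0, -104.8]
contact_force: [0.9, -0.1, 0.1]
gripper_width: 0.0876
```

```bash
python3 -c "
from h import *
delta([.5228,-.2532,.15],-103)"
```

```text
t 0.98 tcp [ 0.4441 -0.3454  0.1592] rot [-180.      0.   -104.81] F [ 0.87 -0.15  0.08] w 0.0876 j6 3.1
delta [-0.1092 -0.0525  0.0092] dist 0.1215 turn -0.0315
```

```bash
python3 -c "
from h import *
print(r.get_state()['joints'].round(1))"
```

```text
[-17.9  11.2 -16.   -0.  -62.8   3.1]
```

servo_tool --grip '[-1, -1, -1, -1, -1]' --pt "-0.04 -0.019 0.003" --pt "-0.075 -0.036 0.006" --pt "-0.1 -0.048 0.009" --pt "-0.109 -0.0525 0.009" --pt "-0.109 -0.0525 0.009" --turn '[-0.03, -0.03, -0.03, -0.03, -0.03]'

```text
time_s: 1.4
tcp_pos: [0.5238, -0.2538, 0.1497]
eef_rot: [180.0, 0.0, -103.2]
contact_force: [0.1, 0.1, 0.7]
gripper_width: 0.0877
```

```bash
python3 -c "
from h import *
delta([.5228,-.2532,.065],-103)
print(r.get_state()['joints'].round(1))
snap('wrist','w1')"
```

```text
t 1.4 tcp [ 0.5238 -0.2538  0.1497] rot [ 179.96    0.   -103.23] F [0.13 0.08 0.65] w 0.0877 j6 -6.6
delta [-0.0003  0.0011  0.0847] dist 0.0847 turn -0.004
[ -6.6  13.5 -14.4  -0.  -62.2  -6.6]
```

View pics/w1.png

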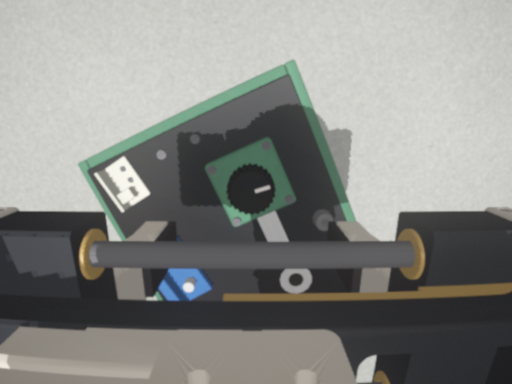

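```bash
python3 -c "
from h import *
crop('w1',190,130,330,300,4,'w1c')
c=load('w1')
print(proj(c,[.5228,-.2532,.089]),proj(c,[.5124,-.2546,.089]),proj(c,[.499,-.1255,.04]))"
```

```text
[253.75403744 194.03991468] [264.54775407 190.05038315] [297.47168785 280.50444833]
```

View pics/w1c.png

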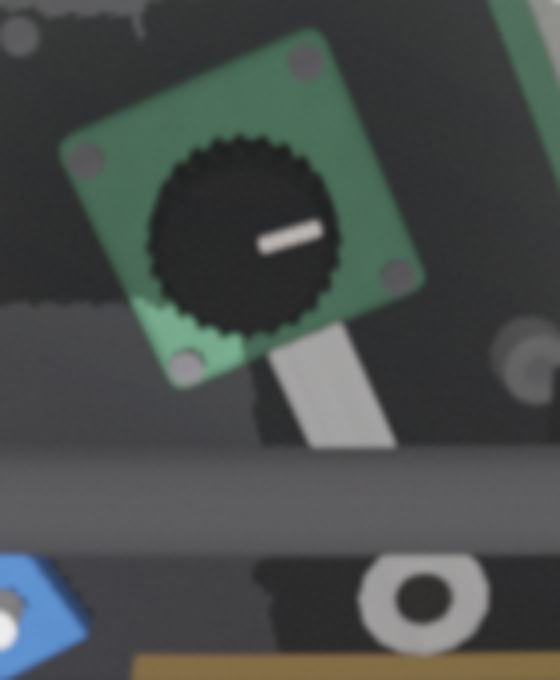

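```bash
python3 -c "
from h import *
c=load('w1');s=r.get_state()
p=s['tcp_pos'];print(c['cx'],c['cy'])
for h in(0,.02,.05,.1): print(proj(c,p+[0,0,h]))
crop('w1',50,200,470,300,1.9,'w1d')
delta([.5228,-.2532,.065],-103)"
```

```text
251.60449097460864 193.1968914860082
[253.76136519 213.64098452]
[253.98382566 223.52342839]
[254.41730228 242.81707907]
[255.62598996 296.88502839]
t 1.45 tcp [ 0.5229 -0.2548  0.1498] rot [ 179.95   -0.   -103.28] F [ 0.56 -1.38  1.39] w 0.0878 j6 -6.6
delta [-0.0015  0.0004  0.0848] dist 0.0848 turn -0.005
```

View pics/w1d.png

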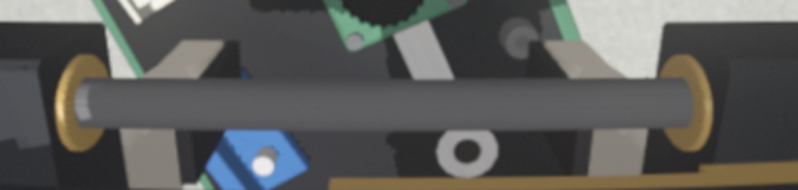

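servo_tool --grip '[-1, -1, -1, -1, -0.5, 0.2, 0.4, 0.4, 0.4]' --pt "0 0.0005 0.025" --pt "-0.0005 0.0005 0.055" --pt "-0.0005 0.0005 0.08" --pt "-0.0005 0.0005 0.085" --pt "-0.0005 0.0005 0.085" --pt "-0.0005 0.0005 0.085" --pt "-0.0005 0.0005 0.085" --pt "-0.0005 0.0005 0.085" --pt "-0.0005 0.0005 0.085" --turn '[0, 0, 0, 0, 0, 0, 0, 0, 0]' --newtons 40

```text
time_s: 2.2
tcp_pos: [0.5229, -0.2554, 0.0667]
eef_rot: [-179.9, 0.0, -103.4]
contact_force: [-0.5, 0.7, 0.3]
gripper_width: 0.0601
```

servo_tool --grip '[0.5, 0.5, 0.6, 0.6, 0.6]' --pt "-0.001 0 0" --pt "-0.0015 0 0" --pt "-0.0015 0 0" --pt "-0.0015 0 0" --pt "-0.0015 0 0" --turn '[0, 0, 0, 0, 0]'

```text
time_s: 2.62
tcp_pos: [0.5225, -0.2536, 0.0653]
eef_rot: [-180.0, -0.0, -103.4]
contact_force: [0.1, 0.3, -0.4]
gripper_width: 0.0266
```

```bash
python3 -c "
from h import *
s=r.get_state();print(s['tcp_pos'],s['gripper_width'],s['contact_force'],s['moment'])
snap('side','s3');snap('wrist','w3');crop('s3',130,180,360,370,3,'s3c');s=r.get_state();print(s['tcp_pos'],s['gripper_width'])"
```

```text
[ 0.52250018 -0.25361161  0.06528781] 0.026593716539992887 [ 0.10601555  0.34516879 -0.38873649] [0.06036708 0.11470361 0.00553808]
[ 0.52247419 -0.25365263  0.06521971] 0.019967643316794688
```

View pics/s3c.png

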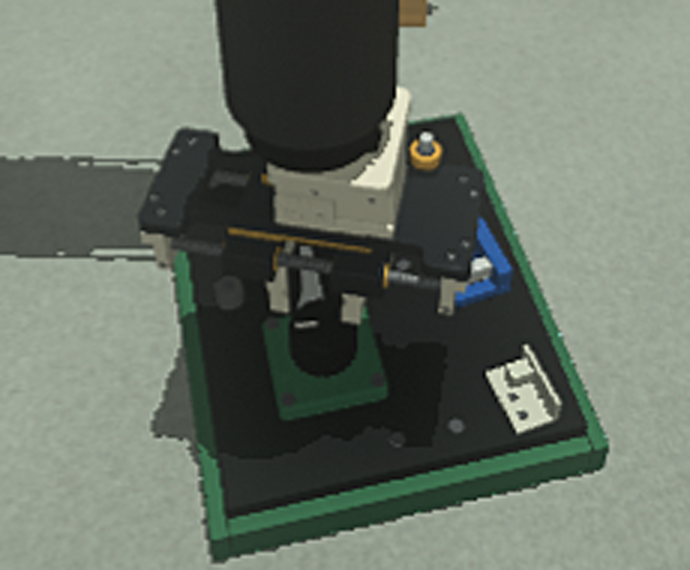

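View pics/w3.png

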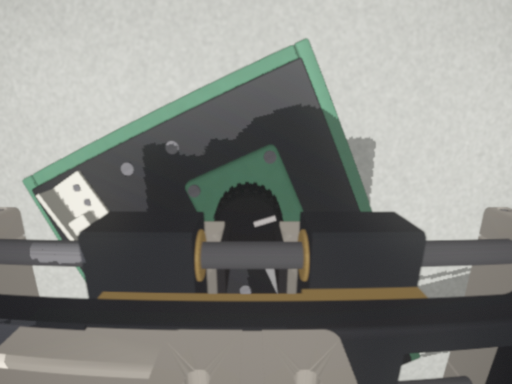

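```bash
python3 -c "
from h import *
crop('w3',170,130,340,310,4,'w3c')
crop('s3',200,255,270,335,8,'s3d')
"
```

```text
(no output)
```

View pics/w3c.png

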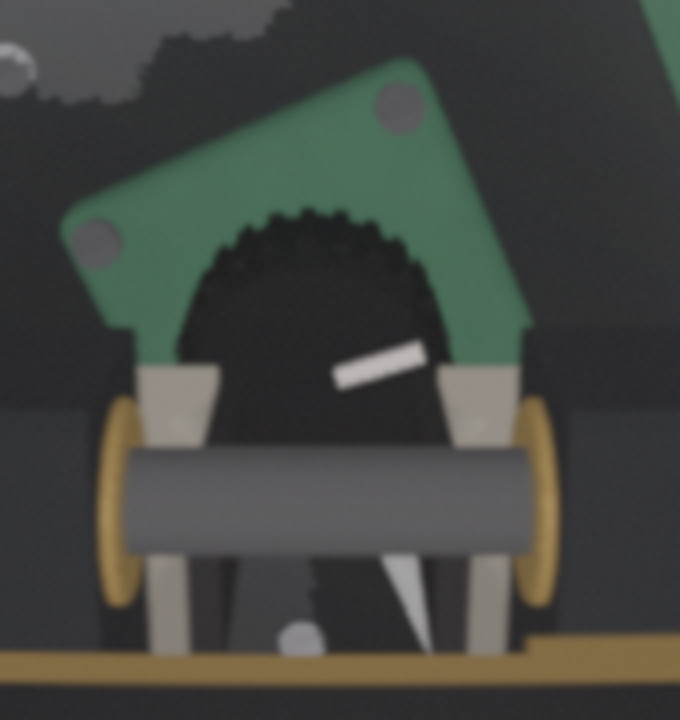

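View pics/s3d.png

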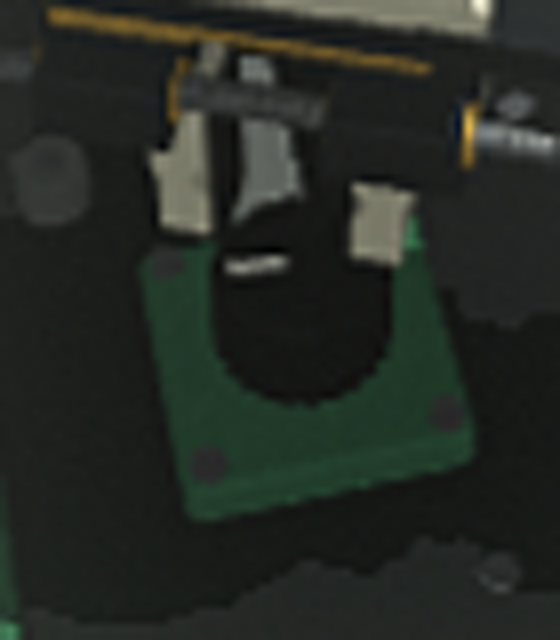

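```bash
python3 -c "
from h import *
c=load('s3')
for (x,y) in [(185,215),(185,228),(380,225),(378,255),(185,180),(200,130),(255,264),(300,300)]:
    u,v=(x+.5)/8-.5+200,(y+.5)/8-.5+255
    print((x,y),dep(c,u,v,0).round(4))
w=load('w3')
for (x,y) in [(175,372),(180,400),(480,372),(480,400),(180,600),(380,360),(300,300)]:
    u,v=(x+.5)/4-.5+170,(y+.5)/4-.5+130
    print('w',(x,y),dep(w,u,v,0).round(4))
w=load('w1')
for u,v in [(155,224),(150,228),(345,224),(350,228)]: print('w1',dep(w,u,v,0).round(4))
"
```

```text
(185, 215) [ 0.4965 -0.2587  0.1163]
(185, 228) [ 0.4962 -0.2575  0.1096]
(380, 225) [ 0.5428 -0.2715  0.127 ]
(378, 255) [ 0.5424 -0.2695  0.1125]
(185, 180) [ 0.4972 -0.2596  0.1311]
(200, 130) [ 0.5016 -0.2604  0.1507]
(255, 264) [ 0.5125 -0.2552  0.0907]
(300, 300) [ 0.5234 -0.2644  0.0882]
w (175, 372) [ 0.5414 -0.2693  0.1097]
w (180, 400) [ 0.5394 -0.2688  0.1203]
w (480, 372) [ 0.5001 -0.2588  0.108 ]
w (480, 400) [ 0.5015 -0.2593  0.1192]
w (180, 600) [ 0.5369 -0.2611  0.1575]
w (380, 360) [ 0.5141 -0.257   0.0889]
w (300, 300) [ 0.5241 -0.269   0.0874]
w1 [ 0.5727 -0.2775  0.1995]
w1 [ 0.574  -0.2773  0.2043]
w1 [ 0.4723 -0.253   0.1973]
w1 [ 0.4719 -0.2535  0.2049]
```

```bash
python3 -c "
from h import *
c=load('s3')
for (x,y) in [(40,135),(40,100),(130,140),(250,160),(250,95),(480,110),(450,170),(430,100),(300,45),(420,250)]:
    u,v=(x+.5)/8-.5+200,(y+.5)/8-.5+255
    print((x,y),dep(c,u,v,0).round(4))
for (x,y) in [(155,245),(165,225),(150,200),(450,300),(440,285),(470,250),(300,200),(340,180)]:
    u,v=(x+.5)/3-.5+130,(y+.5)/3-.5+180
    print('c',(x,y),dep(c,u,v,0).round(4))
"
```

```text
(40, 135) [ 0.4677 -0.28    0.1763]
(40, 100) [ 0.4686 -0.2795  0.1879]
(130, 140) [ 0.4879 -0.2856  0.1806]
(250, 160) [ 0.5101 -0.1882  0.0438]
(250, 95) [ 0.5143 -0.281   0.1887]
(480, 110) [ 0.5641 -0.2873  0.1886]
(450, 170) [ 0.5568 -0.3018  0.1872]
(430, 100) [ 0.5531 -0.2897  0.1957]
(300, 45) [ 0.5255 -0.2774  0.2005]
(420, 250) [ 0.5548 -0.2271  0.0541]
c (155, 245) [ 0.4283 -0.2705  0.1946]
c (165, 225) [ 0.4364 -0.2722  0.2139]
c (150, 200) [ 0.4258 -0.2522  0.2131]
c (450, 300) [ 0.5967 -0.3119  0.1875]
c (440, 285) [ 0.5919 -0.302   0.1884]
c (470, 250) [ 0.608  -0.2977  0.2133]
c (300, 200) [ 0.514  -0.2788  0.2386]
c (340, 180) [ 0.536  -0.2954  0.2719]
```

servo_tool --grip '[-0.6, -0.6, -0.6, -0.6, -0.6, -0.6, -0.6]' --pt "0 0 0" --pt "0 0 0" --pt "0 0 0" --pt "0 0 0" --pt "0 0 0.005" --pt "0 0 0.015" --pt "0 0 0.025" --turn '[0, 0, 0, 0, 0, 0, 0]'

```text
time_s: 3.3
tcp_pos: [0.5225, -0.2537, 0.0395]
eef_rot: [-180.0, 0.0, -103.4]
contact_force: [-0.5, -0.2, 0.1]
gripper_width: 0.0611
```

```bash
python3 -c "
from h import *
snap('side','s4');crop('s4',180,235,290,345,6,'s4c');snap('wrist','w4');w=load('w4')
delta([.5228,-.2532,.022],-103)
for u,v in [(176,224),(175,226),(328,224),(329,226),(165,226),(338,226),(339,224),(164,224)]: print('w4',dep(w,u,v,0).round(4))"
```

```text
t 3.4 tcp [ 0.5207 -0.2533  0.0377] rot [ 179.77    0.   -103.44] F [-0.7   0.34 -0.37] w 0.0675 j6 -6.8
delta [-0.0006 -0.0021  0.0157] dist 0.0158 turn -0.0076
w4 [ 0.5594 -0.2738  0.0843]
w4 [ 0.5589 -0.274   0.0883]
w4 [ 0.4783 -0.2538  0.083 ]
w4 [ 0.479  -0.255   0.0887]
w4 [ 0.5641 -0.2753  0.0883]
w4 [ 0.4744 -0.2541  0.0894]
w4 [ 0.473  -0.2537  0.0861]
w4 [ 0.5654 -0.2757  0.0854]
```

View pics/s4c.png

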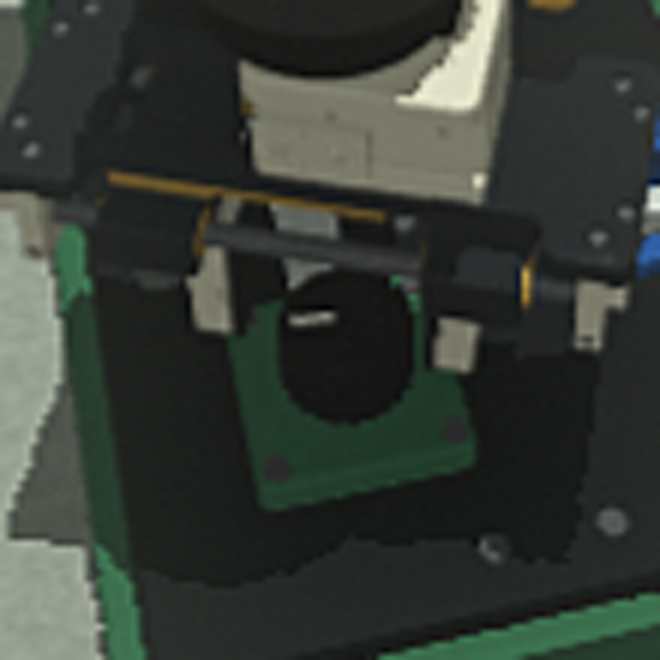

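View pics/w4.png

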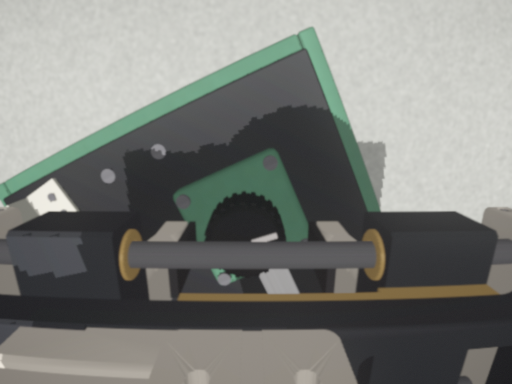

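servo_tool --grip '[-0.6, -0.6, 0, 0.3, 0.3, 0.3]' --pt "-0.0005 -0.001 0.01" --pt "-0.0005 -0.001 0.016" --pt "-0.0005 -0.001 0.016" --pt "-0.0005 -0.001 0.016" --pt "-0.0005 -0.001 0.016" --pt "-0.0005 -0.001 0.016" --turn '[0, 0, 0, 0, 0, 0]'

```text
time_s: 3.9
tcp_pos: [0.5239, -0.2535, 0.0246]
eef_rot: [-180.0, 0.0, -103.4]
contact_force: [-0.4, -0.7, -0.3]
gripper_width: 0.0487
```

servo_tool --grip '[0.4, 0.5, 0.5, 0.5]' --pt "0 0 0" --pt "0 0 0" --pt "0 0 0" --pt "0 0 0" --turn '[0, 0, 0, 0]' --newtons 45

```text
time_s: 4.23
tcp_pos: [0.525, -0.2537, 0.0248]
eef_rot: [-179.9, -0.0, -103.4]
contact_force: [5.3, -1.6, -1.4]
gripper_width: 0.0433
```

servo_tool --grip '[0.5, 0.5, 0.5, 0.5, 0.5, 0.5, 0.5, 0.5, 0.5, 0.5]' --pt "0 0 0" --pt "0 0 0" --pt "0 0 0" --pt "0 0 0" --pt "0 0 0" --pt "0 0 0" --pt "0 0 0" --pt "0 0 0" --pt "0 0 0" --pt "0 0 0" --turn '[0.1, 0.22, 0.34, 0.46, 0.58, 0.7, 0.82, 0.94, 1.06, 1.17]'

```text
time_s: 5.07
tcp_pos: [0.5261, -0.2547, 0.0249]
eef_rot: [-179.8, 0.2, -170.7]
contact_force: [8.1, -8.7, -7.4]
gripper_width: 0.0434
```

```bash
python3 -c "
from h import *
delta([.5228,-.2532,.022],-103);print(r.get_state()['moment'])"
```

```text
t 5.07 tcp [ 0.5261 -0.2547  0.0249] rot [-179.84    0.21 -170.7 ] F [ 8.08 -8.73 -7.37] w 0.0434 j6 -74.2
delta [0.003  0.002  0.0029] dist 0.0046 turn -1.1816
[-3.15512539 -2.83836466  0.47420904]
```

servo_tool --grip '[0.5, 0.5, 0.5, 0.5]' --pt "0.0 0 0" --pt "0 0 0" --pt "0 0 0" --pt "0 0 0" --turn '[0.1, 0.2, 0.22, 0.22]'

```text
time_s: 5.4
tcp_pos: [0.5257, -0.2551, 0.0252]
eef_rot: [-179.9, 0.2, 177.0]
contact_force: [5.3, -9.9, -4.8]
gripper_width: 0.0432
```

```bash
python3 -c "
from h import *
delta([.5228,-.2532,.022],-103);print(r.get_state()['moment'])"
```

```text
t 5.4 tcp [ 0.5257 -0.2551  0.0252] rot [-179.85    0.2   177.04] F [ 5.34 -9.94 -4.82] w 0.0432 j6 -86.5
delta [0.003  0.0017 0.0032] dist 0.0047 turn -1.3956
[-3.41435959 -2.13468955  1.15309357]
```

servo_tool --grip '[0.2, -0.2, -0.5, -0.7, -0.7, -0.7, -0.7, -0.7, -0.7, -0.7]' --pt "0 0 0" --pt "0 0 0" --pt "0 0 0" --pt "0 0 -0.02" --pt "-0.002 0.02 -0.055" --pt "-0.004 0.055 -0.065" --pt "-0.007 0.09 -0.05" --pt "-0.007 0.12 -0.035" --pt "-0.007 0.13 -0.033" --pt "-0.007 0.13 -0.033" --turn '[-0.02, -0.02, -0.02, -0.02, -0.02, -0.02, -0.02, -0.02, -0.02, -0.02]'

```text
time_s: 6.23
tcp_pos: [0.5362, -0.1218, 0.0564]
eef_rot: [180.0, -0.2, 178.2]
contact_force: [0.0, -0.2, -0.0]
gripper_width: 0.0746
```

```bash
python3 -c "
from h import *
delta([.55,-.1255,.06],180)
snap('wrist','w5');snap('top','t5'); snap('side','s5')
w=load('w5');print(proj(w,[.499,-.1255,.04]),proj(w,[.499,-.1255,.056]))
"
```

```text
t 6.23 tcp [ 0.5362 -0.1218  0.0564] rot [ 1.7999e+02 -1.5000e-01  1.7825e+02] F [ 0.03 -0.18 -0.02] w 0.0746 j6 -99.3
delta [-0.0139 -0.0032 -0.0036] dist 0.0148 turn -0.0306
[245.44526191 158.91332933] [244.96993668 162.06908754]
```

View pics/w5.png

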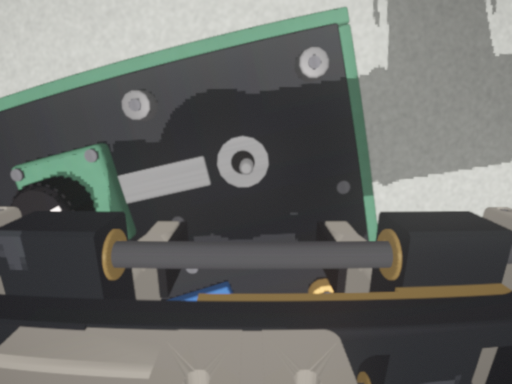

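View pics/s5.png

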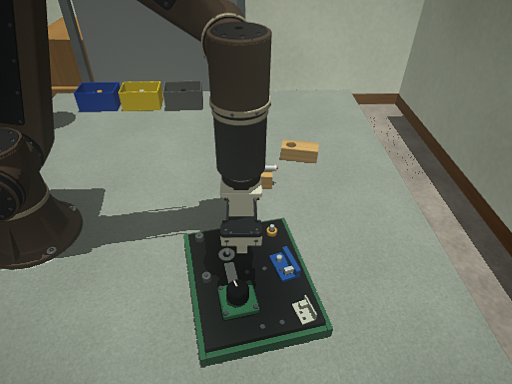

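```bash
python3 -c "
from h import *
crop('w5',210,125,280,195,9,'w5c');crop('s5',190,230,270,320,6,'s5c')"
```

```text
(no output)
```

View pics/w5c.png

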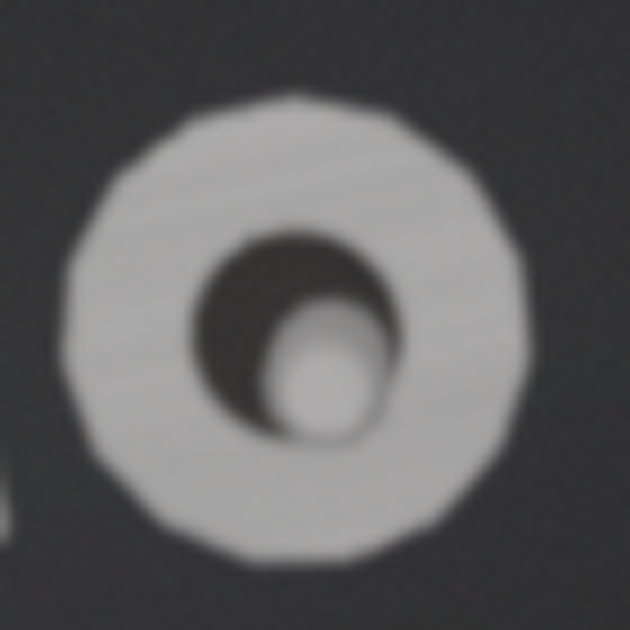

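View pics/s5c.png

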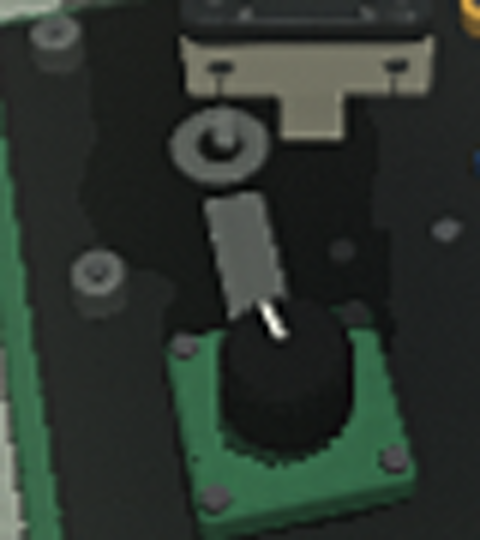

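```bash
python3 -c "
from h import *
delta([.545,.189,.1],180)"
```

```text
t 6.38 tcp [ 0.5374 -0.1244  0.0576] rot [-1.7999e+02 -1.0000e-02  1.7811e+02] F [-0.49 -0.35  0.79] w 0.0747 j6 -99.2
delta [ 0.0027  0.3135 -0.0424] dist 0.3163 turn -0.0329
```

servo_tool --grip '[-0.8, -0.8, -0.8, -0.8, -0.8, -0.8, -0.8, -0.8, -0.8, -0.8]' --pt "0 0.02 -0.02" --pt "0.001 0.055 -0.04" --pt "0.001 0.095 -0.043" --pt "0.001 0.135 -0.043" --pt "0.002 0.175 -0.043" --pt "0.002 0.215 -0.043" --pt "0.003 0.255 -0.043" --pt "0.003 0.29 -0.043" --pt "0.003 0.31 -0.043" --pt "0.003 0.3135 -0.043" --turn '[-0.01, -0.02, -0.03, -0.033, -0.033, -0.033, -0.033, -0.033, -0.033, -0.033]'

```text
time_s: 7.22
tcp_pos: [0.5458, 0.1918, 0.1006]
eef_rot: [180.0, 0.1, -179.9]
contact_force: [0.0, -0.5, -0.5]
gripper_width: 0.0792
```

```bash
python3 -c "
from h import *
delta([.5486,.189,.1],180)
snap('wrist','w6')
w=load('w6')
for z in (0.085,): print(proj(w,[.5486,.189,z]),proj(w,[.649,.1884,.055]))
"
```

```text
t 7.22 tcp [0.5458 0.1918 0.1006] rot [ 1.7997e+02  5.0000e-02 -1.7993e+02] F [ 0.04 -0.45 -0.46] w 0.0792 j6 -128.7
delta [-0.0028 -0.0028  0.0006] dist 0.004 turn 0.0012
[248.42304885 210.94879701] [248.34260623 300.72057023]
```

View pics/w6.png

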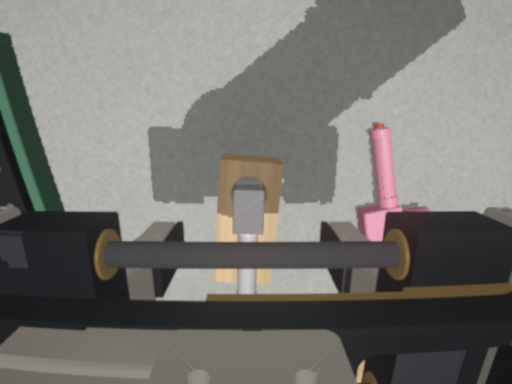

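```bash
python3 -c "
from h import *
crop('w6',195,140,300,300,4.5*.8,'w6c')"
```

```text
(no output)
```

View pics/w6c.png

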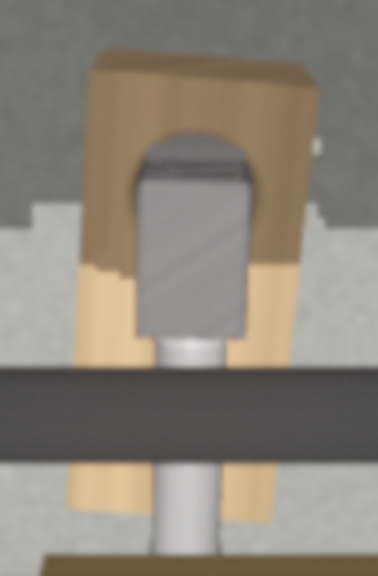

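```bash
python3 -c "
from h import *
w=load('w6')
f=lambda x,y,z:atz(w,(x+.5)/3.6-.5+195,(y+.5)/3.6-.5+140,z).round(4)
for p in [(90,70),(305,84),(272,521),(67,508)]: print('stand',f(*p,.045))
for p in [(137,180),(250,181),(245,338),(136,336)]: print('head',f(*p,.085))
for p in [(191.5,345),(185,540)]: print('barrel',f(*p,.064))
t=load('top0');k=4.4/1.3
g=lambda x,y,z:atz(t,(x+.5)/k-.5+90,(y+.5)/k-.5+80,z).round(4)
for p in [(287,303),(376,308),(365,495),(274,488)]: print('top stand',g(*p,.045))
for p in [(297,404),(333,405),(330,466),(290,463)]: print('top head',g(*p,.085))
for p in [(320,395),(321.5,290)]: print('top barrel',g(*p,.064))
"
```

```text
stand [0.5144 0.1637 0.045 ]
stand [0.5178 0.2156 0.045 ]
stand [0.6373 0.2098 0.045 ]
stand [0.6334 0.154  0.045 ]
head [0.5318 0.1772 0.085 ]
head [0.532  0.2008 0.085 ]
head [0.5671 0.2001 0.085 ]
head [0.5667 0.1765 0.085 ]
barrel [0.5776 0.1882 0.064 ]
barrel [0.6309 0.1864 0.064 ]
top stand [0.6354 0.2117 0.045 ]
top stand [0.6314 0.1547 0.045 ]
top stand [0.5129 0.1616 0.045 ]
top stand [0.5177 0.2193 0.045 ]
top head [0.5668 0.1984 0.085 ]
top head [0.566  0.1763 0.085 ]
top head [0.5289 0.1781 0.085 ]
top head [0.5309 0.2025 0.085 ]
top barrel [0.5743 0.1874 0.064 ]
top barrel [0.6403 0.1868 0.064 ]
```

servo_tool --grip '[-0.6, -0.5, -0.4, -0.4, -0.4, -0.4]' --pt "-0.003 -0.0025 0.015" --pt "-0.003 -0.0025 0.04" --pt "-0.003 -0.0025 0.065" --pt "-0.003 -0.0025 0.082" --pt "-0.003 -0.0025 0.09" --pt "-0.003 -0.0025 0.09" --turn '[0.02, 0.02, 0.02, 0.02, 0.02, 0.02]'

```text
time_s: 7.77
tcp_pos: [0.5471, 0.1846, 0.0086]
eef_rot: [-179.9, -0.2, 178.7]
contact_force: [-0.5, 0.2, -0.7]
gripper_width: 0.0616
```

```bash
python3 -c "
from h import *
delta([.5486,.189,.01],178.8)
snap('side','s7');crop('s7',210,110,320,200,6,'s7c')
delta([.5486,.189,.01],178.8)
"
```

```text
t 7.77 tcp [0.5471 0.1846 0.0086] rot [-1.7988e+02 -1.6000e-01  1.7873e+02] F [-0.52  0.21 -0.69] w 0.0616 j6 -129.3
delta [-0.0015  0.0044 -0.0014] dist 0.0048 turn -0.0012
t 7.82 tcp [0.5479 0.1854 0.01  ] rot [-1.7994e+02 -6.0000e-02  1.7876e+02] F [ 0.33 -0.41  0.36] w 0.0617 j6 -129.3
delta [-0.0006  0.0036  0.    ] dist 0.0036 turn -0.0006
```

View pics/s7c.png

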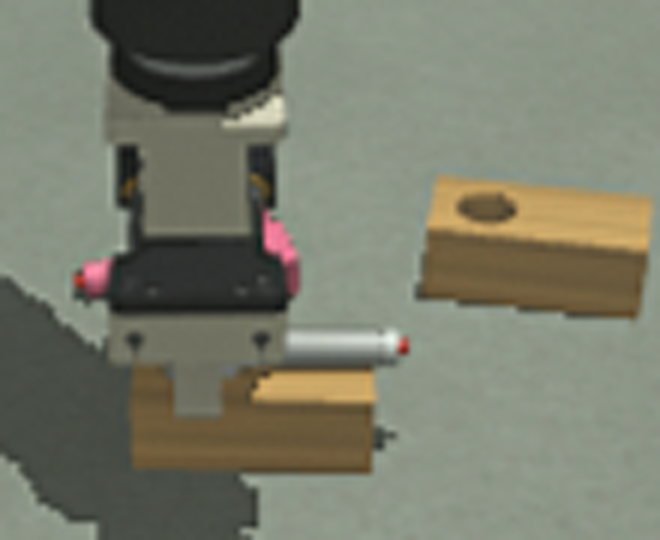

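```bash
python3 -c "
from h import *
c=load('s7')
for (x,y) in [(198,408),(198,395),(185,408),(130,350),(230,340)]:
    print((x,y),dep(c,(x+.5)/6-.5+210,(y+.5)/6-.5+110,0).round(4))
snap('wrist','w7');crop('w7',130,140,370,300,3.3,'w7c')
delta([.5486,.189,.01],178.8)
"
```

```text
(198, 408) [0.5455 0.1424 0.0555]
(198, 395) [0.5455 0.1379 0.0668]
(185, 408) [0.5393 0.1389 0.0584]
(130, 350) [0.5149 0.0958 0.125 ]
(230, 340) [0.5591 0.0949 0.1299]
t 7.87 tcp [0.5486 0.1862 0.011 ] rot [-1.8000e+02  3.0000e-02  1.7879e+02] F [ 0.26  0.94 -0.38] w 0.0614 j6 -129.3
delta [0.     0.0028 0.001 ] dist 0.003 turn -0.0002
```

View pics/w7c.png

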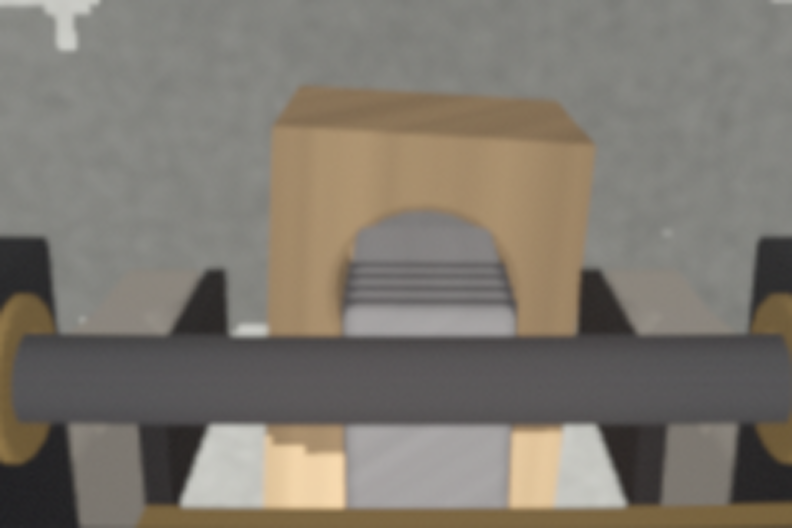

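servo_tool --grip '[-0.4, -0.2, 0, 0.2, 0.4, 0.6, 0.7, 0.7, 0.7]' --pt "0 0.003 0.001" --pt "0 0.0035 0.002" --pt "0 0.0035 0.002" --pt "0 0.0035 0.002" --pt "0 0.0035 0.002" --pt "0 0.0035 0.002" --pt "0 0.0035 0.002" --pt "0 0.0035 0.002" --pt "0 0.0035 0.002" --turn '[0, 0, 0, 0, 0, 0, 0, 0, 0]' --newtons 40

```text
time_s: 8.62
tcp_pos: [0.5478, 0.1903, 0.0083]
eef_rot: [-180.0, -0.0, 178.8]
contact_force: [-1.1, -1.1, 0.9]
gripper_width: 0.0238
```

```bash
python3 -c "
from h import *
delta([.5486,.189,.01],178.8);print(r.get_state()['moment'])
"
```

```text
t 8.62 tcp [0.5478 0.1903 0.0083] rot [-1.7999e+02 -1.0000e-02  1.7885e+02] F [-1.06 -1.15  0.89] w 0.0238 j6 -129.6
delta [-0.0008 -0.0013 -0.0017] dist 0.0022 turn 0.0008
[-0.25495633  0.2641851  -0.02371423]
```

```bash
cat >> h.py <<'E'
def avg(n=6):
    P=[];F=[];Y=[];M=[]
    for i in range(n):
        capture('top'); s=r.get_state(); P.append(s['tcp_pos']);F.append(s['contact_force']);Y.append(s['eef_rot'][2]%360);M.append(s['moment'])
    print('t',round(s['time_s'],2),'P',np.mean(P,0).round(4),'sd',np.std(P,0).round(4),'yaw',np.mean(Y).round(2),'F',np.mean(F,0).round(2),'M',np.mean(M,0).round(3),'w',round(s['gripper_width'],4))
    return np.mean(P,0)
E
python3 -c "
from h import *
avg()
snap('top','t8');crop('t8',150,130,230,250,5,'t8c')"
```

```text
t 8.92 P [0.5479 0.1903 0.0084] sd [0. 0. 0.] yaw 178.84 F [-1.22 -0.72  2.91] M [-0.34   0.433  0.004] w 0.0236
```

View pics/t8c.png

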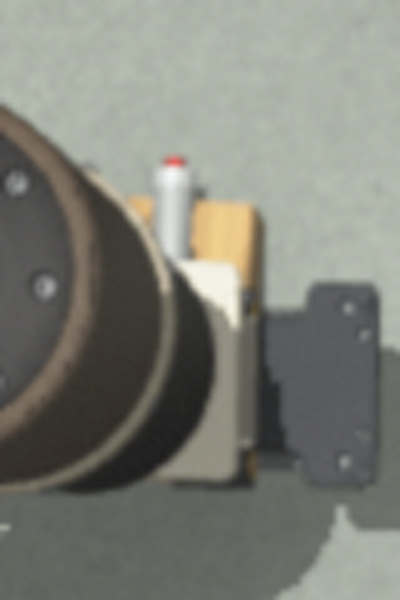

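servo_tool --grip '[0.7, 0.7, 0.7, 0.7, 0.7, 0.7, 0.7]' --pt "0 0 -0.008" --pt "0 0 -0.025" --pt "0 0 -0.045" --pt "0 0 -0.065" --pt "0 0 -0.085" --pt "0 0 -0.09" --pt "0 0 -0.09" --turn '[0, 0, 0, 0, 0, 0, 0]'

```text
time_s: 9.55
tcp_pos: [0.5489, 0.1912, 0.1]
eef_rot: [179.9, 0.2, 178.8]
contact_force: [0.2, -0.6, -2.7]
gripper_width: 0.0237
```

```bash
python3 -c "
from h import *
p=avg(8)
snap('side','s9');crop('s9',200,90,330,200,5,'s9c')
delta([.5049,-.1224,.1],190,p)"
```

```text
t 9.95 P [0.5473 0.1902 0.0973] sd [0.0003 0.0002 0.0005] yaw 178.83 F [ 0.1   0.09 -2.85] M [-0.019  0.013 -0.002] w 0.0237
t 10.0 tcp [0.5477 0.1902 0.0975] rot [-1.7996e+02 -5.0000e-02  1.7884e+02] F [-0.25 -0.86 -2.26] w 0.0239 j6 -129.6
delta [ 0.0361 -0.3134 -0.0027] dist 0.3154 turn -0.1948
```

View pics/s9c.png

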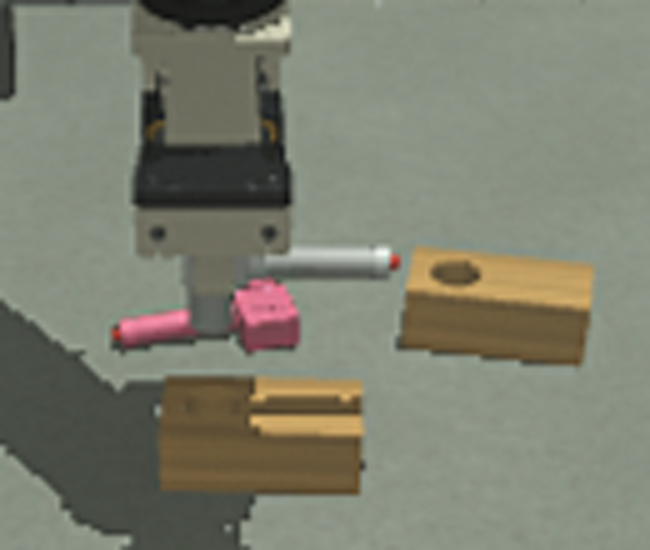

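servo_tool --grip '[0.7, 0.7, 0.7, 0.7, 0.7, 0.7, 0.7, 0.7, 0.7, 0.7]' --pt "0.002 -0.015 -0.003" --pt "0.005 -0.045 -0.003" --pt "0.009 -0.08 -0.003" --pt "0.013 -0.118 -0.003" --pt "0.018 -0.158 -0.003" --pt "0.023 -0.198 -0.003" --pt "0.027 -0.236 -0.003" --pt "0.031 -0.27 -0.003" --pt "0.034 -0.298 -0.003" --pt "0.036 -0.313 -0.003" --turn '[-0.02, -0.04, -0.06, -0.08, -0.1, -0.12, -0.14, -0.16, -0.18, -0.195]'

```text
time_s: 10.83
tcp_pos: [0.5047, -0.1245, 0.1011]
eef_rot: [-180.0, -0.0, -170.0]
contact_force: [0.9, 0.2, -1.8]
gripper_width: 0.0233
```

```bash
python3 -c "
from h import *
p=avg(8)
delta([.5049,-.1224,.06],190,p)
snap('side','s10');crop('s10',170,190,330,350,4,'s10c')"
```

```text
t 11.23 P [ 0.5054 -0.1224  0.1011] sd [0.0005 0.0015 0.0001] yaw 189.97 F [ 0.28 -0.18 -2.21] M [-0.025  0.035  0.005] w 0.0239
t 11.23 tcp [ 0.5058 -0.121   0.1012] rot [ 180.     -0.   -169.92] F [ 0.2   0.27 -1.72] w 0.0239 j6 -88.1
delta [0.0005 0.0001 0.0411] dist 0.0411 turn 0.0014
```

View pics/s10c.png

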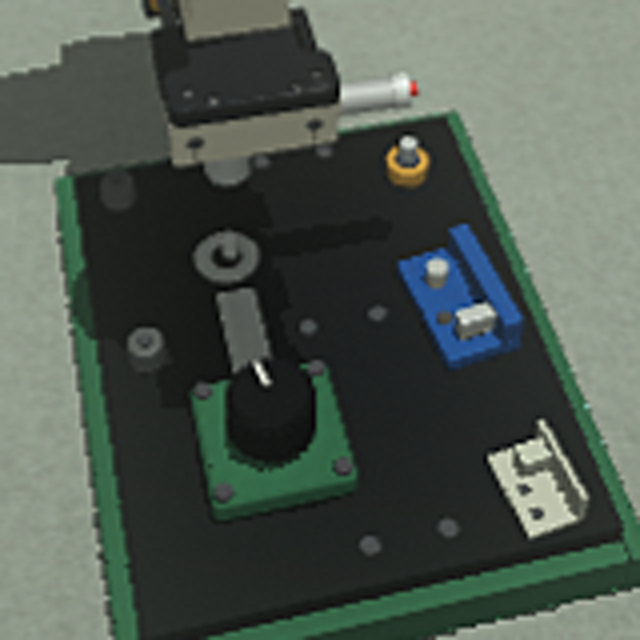

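```bash
python3 -c "
from h import *
crop('s10',210,220,250,270,14,'s10d');crop('s10',205,215,255,265,12,'s10d');crop('s10',200,215,260,260,10,'s10d')
s=load('s10')
for X in [(.499,-.1255,.04),(.5015,-.123,.056),(.499,-.1255,.056)]:
  q=proj(s,X); print(q,((q-[200,215]+.5)*10-.5).round(1))
avg(4)"
```

```text
[225.99919984 253.77317826] [264.5 392.2]
[226.8130244  248.34573388] [272.6 338. ]
[225.72021641 249.21108334] [261.7 346.6]
t 11.48 P [ 0.5058 -0.1212  0.1013] sd [0.     0.0001 0.    ] yaw 190.07 F [-0.23  0.13 -2.08] M [-0.007  0.029 -0.008] w 0.0239
```

View pics/s10d.png

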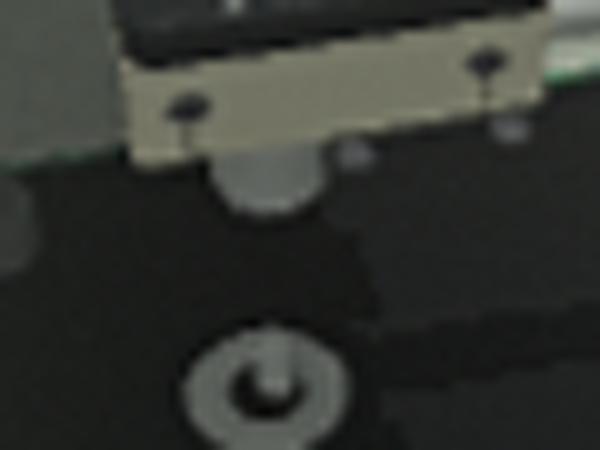

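```bash
python3 -c "
from h import *
s=load('s10')
C=np.array([.5024,-.1225,.1079])
import math
P=[proj(s,C+.013*np.array([math.cos(a),math.sin(a),0])) for a in np.linspace(0,6.28,60)]
P=((np.array(P)-[200,215]+.5)*10-.5); print('u range',P[:,0].min(),P[:,0].max(),'vmax',P[:,1].max())
"
```

```text
u range 208.89804597426246 326.33982463394045 vmax 223.5363121897107
```

servo_tool --grip '[0.7, 0.7, 0.7, 0.7, 0.7, 0.7, 0.7, 0.7]' --pt "0.001 -0.001 0.008" --pt "0.001 -0.001 0.018" --pt "0.001 -0.001 0.028" --pt "0.001 -0.001 0.036" --pt "0.001 -0.001 0.042" --pt "0.001 -0.001 0.046" --pt "0.001 -0.001 0.046" --pt "0.001 -0.001 0.046" --turn '[0, 0, 0, 0, 0, 0, 0, 0]'

```text
time_s: 12.15
tcp_pos: [0.5048, -0.123, 0.055]
eef_rot: [-180.0, -0.0, -170.0]
contact_force: [0.0, -0.0, -1.6]
gripper_width: 0.0239
```

```bash
python3 -c "
from h import *
p=avg(6)
snap('side','s11');crop('s11',200,215,260,260,10,'s11d')
avg(3)"
```

```text
t 12.45 P [ 0.5052 -0.1229  0.0556] sd [0.0001 0.     0.0001] yaw 190.02 F [-0.14  0.18 -2.28] M [-0.001  0.008  0.013] w 0.0239
t 12.65 P [ 0.5049 -0.1229  0.0555] sd [0. 0. 0.] yaw 190.02 F [-0.15 -0.17 -2.73] M [-0.006  0.001 -0.013] w 0.0239
```

View pics/s11d.png

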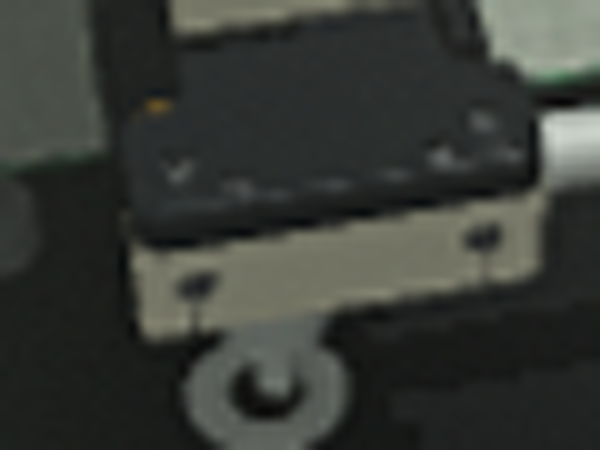

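servo_tool --grip '[0.7, 0.7, 0.7, 0.7, 0.7, 0.7]' --pt "0 0.0005 0.002" --pt "0 0.0005 0.004" --pt "0 0.0005 0.006" --pt "0 0.0005 0.008" --pt "0 0.0005 0.01" --pt "0 0.0005 0.01" --turn '[0, 0, 0, 0, 0, 0]'

```text
time_s: 13.15
tcp_pos: [0.5043, -0.1225, 0.0447]
eef_rot: [180.0, -0.1, -170.0]
contact_force: [-0.3, 0.5, -2.7]
gripper_width: 0.024
```

```bash
python3 -c "
from h import *
p=avg(4)"
```

```text
t 13.35 P [ 0.5047 -0.1225  0.0451] sd [0.0001 0.     0.0002] yaw 190.02 F [ 0.59 -0.34 -2.49] M [0.01  0.01  0.002] w 0.0236
```

servo_tool --grip '[0.7, 0.7, 0.7, 0.7, 0.7]' --pt "0 0 0.001" --pt "0 0 0.002" --pt "0 0 0.003" --pt "0 0 0.004" --pt "0 0 0.004" --turn '[0, 0, 0, 0, 0]'

```text
time_s: 13.77
tcp_pos: [0.505, -0.1225, 0.0415]
eef_rot: [-180.0, 0.0, -170.0]
contact_force: [0.2, -0.4, 1.7]
gripper_width: 0.0241
```

```bash
python3 -c "
from h import *
p=avg(4)"
```

```text
t 13.97 P [ 0.505  -0.1225  0.0415] sd [0. 0. 0.] yaw 190.03 F [-0.31 -0.07  2.08] M [-0.117  0.159 -0.001] w 0.0236
```

servo_tool --grip '[0.7, 0.7, 0.7, 0.7]' --pt "0 0 0.001" --pt "0 0 0.002" --pt "0 0 0.003" --pt "0 0 0.003" --turn '[0, 0, 0, 0]'

```text
time_s: 14.3
tcp_pos: [0.5051, -0.1227, 0.0385]
eef_rot: [-180.0, 0.0, -170.0]
contact_force: [-1.0, -0.7, 6.4]
gripper_width: 0.0237
```

```bash
python3 -c "
from h import *
p=avg(3)
snap('side','s12');crop('s12',180,200,300,300,6,'s12c')"
```

```text
t 14.45 P [ 0.5051 -0.1226  0.0386] sd [0. 0. 0.] yaw 190.03 F [-0.97 -0.82  6.33] M [-0.444  0.472 -0.019] w 0.024
```

View pics/s12c.png

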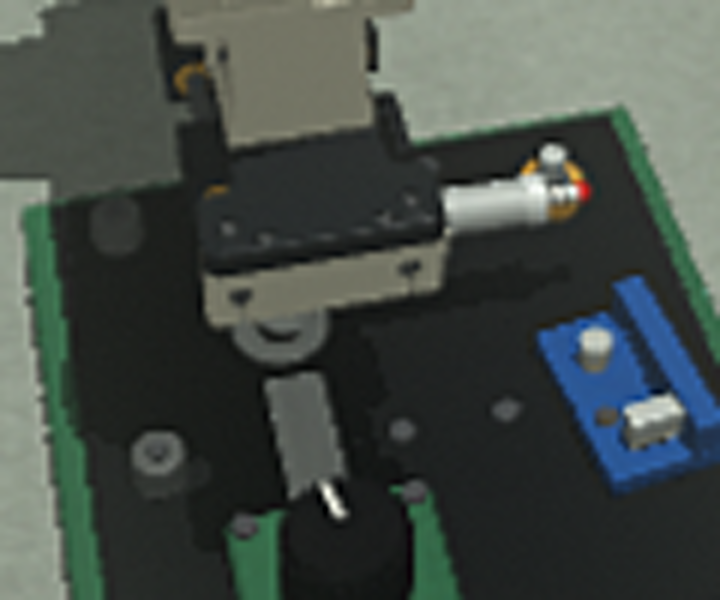

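servo_tool --grip '[0.7, 0.7, 0.7, 0.7]' --pt "-0.0003 0.0003 0.001" --pt "-0.0003 0.0003 0.002" --pt "-0.0003 0.0003 0.002" --pt "-0.0003 0.0003 0.002" --turn '[0, 0, 0, 0]'

```text
time_s: 14.83
tcp_pos: [0.5051, -0.1226, 0.0366]
eef_rot: [-180.0, -0.0, -170.0]
contact_force: [-1.4, -2.6, 6.7]
gripper_width: 0.0237
```

```bash
python3 -c "
from h import *
p=avg(3)"
```

```text
t 14.98 P [ 0.5051 -0.1226  0.0366] sd [0. 0. 0.] yaw 190.03 F [-0.81 -2.57  6.88] M [-1.056  0.6    0.002] w 0.024
```

servo_tool --grip '[0.7, 0.7, 0.7]' --pt "0.0 -0.0008 0" --pt "0.0004 -0.0015 0" --pt "0.0004 -0.0015 0" --turn '[0, 0, 0]'

```text
time_s: 15.23
tcp_pos: [0.5052, -0.1234, 0.0365]
eef_rot: [180.0, 0.1, -170.0]
contact_force: [-1.2, 2.2, 5.1]
gripper_width: 0.0237
```

```bash
python3 -c "
from h import *
p=avg(3)
snap('side','s13');crop('s13',230,210,300,260,10,'s13c')"
```

```text
t 15.38 P [ 0.5052 -0.1234  0.0365] sd [0. 0. 0.] yaw 190.02 F [-0.38  1.76  5.29] M [ 0.704  0.506 -0.009] w 0.0237
```

View pics/s13c.png

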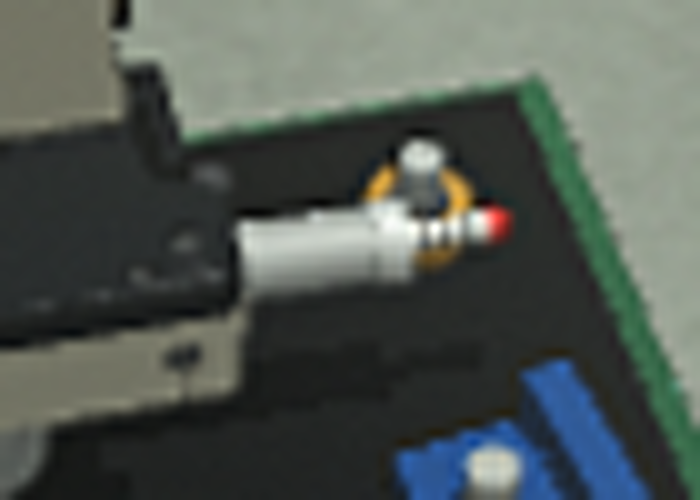

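servo_tool --grip '[0.7, 0.7, 0.7, 0.7]' --pt "-0.0 0.0004 0.0005" --pt "-0.0 0.0005 0.001" --pt "-0.0 0.0005 0.0015" --pt "-0.0 0.0005 0.0015" --turn '[0, 0, 0, 0]'

```text
time_s: 15.77
tcp_pos: [0.5052, -0.1233, 0.0351]
eef_rot: [-180.0, 0.0, -170.0]
contact_force: [-0.8, -0.2, 6.1]
gripper_width: 0.0239
```

```bash
python3 -c "
from h import *
p=avg(3)"
```

```text
t 15.92 P [ 0.5052 -0.1232  0.0352] sd [0. 0. 0.] yaw 190.03 F [-0.55 -0.03  6.61] M [-0.151  0.415 -0.011] w 0.0238
```

servo_tool --grip '[0.7, 0.7, 0.7, 0.7]' --pt "0 0 0.0005" --pt "0 0 0.001" --pt "0 0 0.0015" --pt "0 0 0.0015" --turn '[0, 0, 0, 0]'

```text
time_s: 16.25
tcp_pos: [0.5052, -0.1233, 0.0337]
eef_rot: [-180.0, 0.0, -170.0]
contact_force: [-1.1, 0.1, 6.8]
gripper_width: 0.0239
```

```bash
python3 -c "
from h import *
p=avg(3)"
```

```text
t 16.4 P [ 0.5052 -0.1233  0.0337] sd [0. 0. 0.] yaw 190.03 F [-0.33  0.03  6.6 ] M [-0.126  0.453  0.012] w 0.024
```

servo_tool --grip '[0.7, 0.7, 0.7]' --pt "0 0 0.0004" --pt "0 0 0.0008" --pt "0 0 0.0008" --turn '[0, 0, 0]'

```text
time_s: 16.65
tcp_pos: [0.5053, -0.1233, 0.0333]
eef_rot: [-180.0, 0.1, -170.0]
contact_force: [-2.9, -0.1, 11.2]
gripper_width: 0.0243
```

```bash
python3 -c "
from h import *
p=avg(3)"
```

```text
t 16.8 P [ 0.5053 -0.1233  0.0333] sd [0. 0. 0.] yaw 190.04 F [-2.42 -0.41 11.57] M [0.115 1.06  0.002] w 0.024
```

servo_tool --grip '[0.7, 0.7, 0.7, 0.7]' --pt "0 0 0.0002" --pt "0 0 0.0003" --pt "0 0 0.0003" --pt "0 0 0.0003" --turn '[0, 0, 0, 0]'

```text
time_s: 17.13
tcp_pos: [0.5053, -0.1233, 0.0333]
eef_rot: [-180.0, 0.1, -170.0]
contact_force: [-2.4, 0.2, 13.8]
gripper_width: 0.0236
```

```bash
python3 -c "
from h import *
p=avg(3)"
```

```text
t 17.28 P [ 0.5053 -0.1232  0.0333] sd [0. 0. 0.] yaw 190.05 F [-3.55  0.91 14.59] M [ 0.298  1.473 -0.008] w 0.0242
```

servo_tool --grip '[0.7, 0.7, 0.7, 0.7, 0.7, 0.7, 0.7, 0.7, 0.7, 0.7]' --pt "0 0 0.0001" --pt "0 0 0.0001" --pt "0 0 0.0001" --pt "0 0 0.0001" --pt "0 0 0.0001" --pt "0 0 0.0001" --pt "0 0 0.0001" --pt "0 0 0.0001" --pt "0 0 0.0001" --pt "0 0 0.0001" --turn '[0, 0, 0, 0, 0, 0, 0, 0, 0, 0]'

```text
time_s: 18.12
tcp_pos: [0.5053, -0.1232, 0.0333]
eef_rot: [-180.0, 0.1, -170.0]
contact_force: [-3.9, 1.0, 14.9]
gripper_width: 0.0236
```

```bash
python3 -c "
from h import *
p=avg(8)
snap('side','s14');crop('s14',180,190,300,280,6.5,'s14c')
snap('wrist','w14')
print(r.get_state()['eef_rot'])"
```

```text
t 18.52 P [ 0.5053 -0.1233  0.0333] sd [0. 0. 0.] yaw 190.05 F [-3.59  0.83 15.11] M [ 0.43   1.579 -0.035] w 0.0239
[-1.79968603e+02  7.02467939e-02 -1.69954232e+02]
```

View pics/s14c.png

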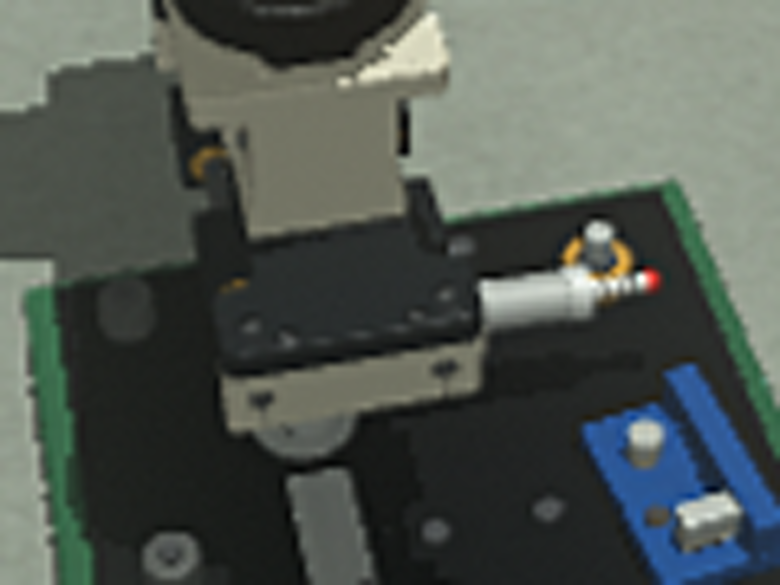

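View pics/w14.png

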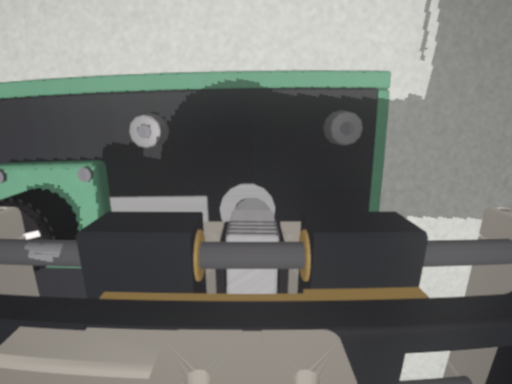

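servo_tool --grip '[0.7, 0.7, 0.7, 0.7, 0.7, 0.7, 0.7, 0.7, 0.7, 0.7]' --pt "0 0 -0.001" --pt "0 0 -0.003" --pt "0 0 -0.007" --pt "0 0 -0.013" --pt "0 0 -0.02" --pt "0 0 -0.03" --pt "0 0 -0.045" --pt "0 0 -0.06" --pt "0 0 -0.067" --pt "0 0 -0.067" --turn '[0, 0, 0, 0, 0, 0, 0, 0, 0, 0]'

```text
time_s: 19.45
tcp_pos: [0.5058, -0.123, 0.1009]
eef_rot: [-180.0, 0.2, -170.0]
contact_force: [0.5, 0.5, -2.6]
gripper_width: 0.024
```

```bash
python3 -c "
from h import *
p=avg(5)
snap('side','s15');crop('s15',170,180,320,340,4,'s15c')
delta([.5479,.1903,.1],178.84,p,190.05)"
```

```text
t 19.7 P [ 0.5043 -0.1231  0.0986] sd [0.0004 0.0001 0.0006] yaw 190.0 F [-0.25 -0.1  -2.72] M [-0.001  0.038 -0.004] w 0.0241
t 19.75 tcp [ 0.5041 -0.1232  0.0982] rot [ 1.7999e+02 -9.0000e-02 -1.6999e+02] F [-0.09  0.27 -2.51] w 0.0242 j6 -87.9
delta [-0.0976  0.3009 -0.0014] dist 0.3164 turn 0.1957
```

View pics/s15c.png

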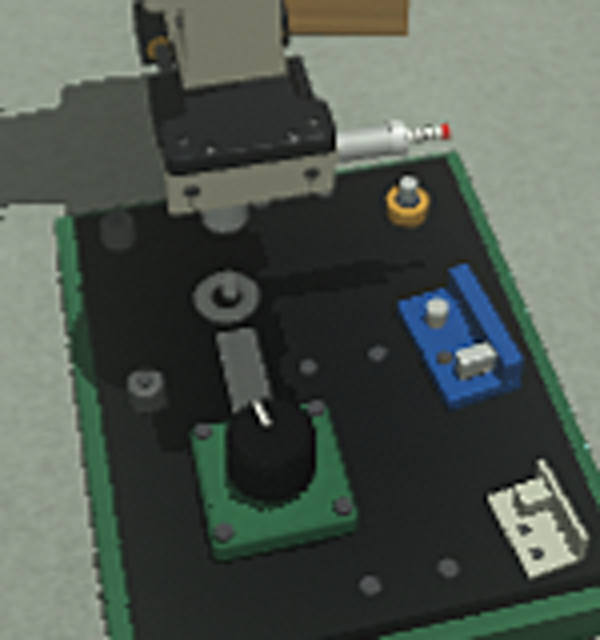

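servo_tool --grip '[0.7, 0.7, 0.7, 0.7, 0.7, 0.7, 0.7, 0.7, 0.7, 0.7]' --pt "-0.005 0.014 -0.002" --pt "-0.014 0.043 -0.002" --pt "-0.025 0.077 -0.002" --pt "-0.037 0.113 -0.002" --pt "-0.049 0.151 -0.002" --pt "-0.061 0.189 -0.002" --pt "-0.073 0.226 -0.002" --pt "-0.084 0.259 -0.002" --pt "-0.093 0.286 -0.002" --pt "-0.097 0.3 -0.002" --turn '[0.02, 0.04, 0.06, 0.08, 0.1, 0.12, 0.14, 0.16, 0.18, 0.2]'

```text
time_s: 20.58
tcp_pos: [0.5484, 0.1924, 0.1002]
eef_rot: [-180.0, -0.0, 178.6]
contact_force: [-0.0, -0.4, -2.2]
gripper_width: 0.0239
```

servo_tool --grip '[0.7, 0.7, 0.7, 0.7, 0.7, 0.7]' --pt "0 0 0" --pt "0 0 0" --pt "0 0 0" --pt "0 0 0" --pt "0 0 0" --pt "0 0 0" --turn '[0, 0, 0, 0, 0, 0]'

```text
time_s: 21.08
tcp_pos: [0.5481, 0.1883, 0.1012]
eef_rot: [180.0, 0.0, 178.5]
contact_force: [-0.3, -0.3, -2.3]
gripper_width: 0.0238
```

```bash
python3 -c "
from h import *
p=avg(5)
snap('side','s16');crop('s16',200,90,330,200,5,'s16c')
snap('wrist','w16');crop('w16',160,120,340,300,4,'w16c')
delta([.548,.1895,.06],178.8,p)"
```

```text
t 21.33 P [0.5482 0.1887 0.1012] sd [0.     0.0002 0.    ] yaw 178.52 F [ 0.11 -0.18 -2.02] M [-0.02  -0.     0.006] w 0.0239
t 21.43 tcp [0.5481 0.1891 0.1011] rot [179.99   0.   178.55] F [ 0.02  0.37 -1.74] w 0.0239 j6 -129.8
delta [0.0002 0.0008 0.0412] dist 0.0412 turn -0.0044
```

View pics/s16c.png

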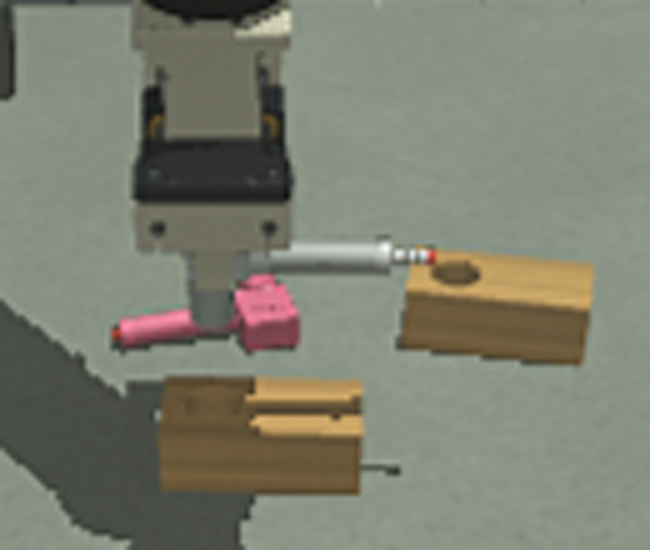

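View pics/w16c.png

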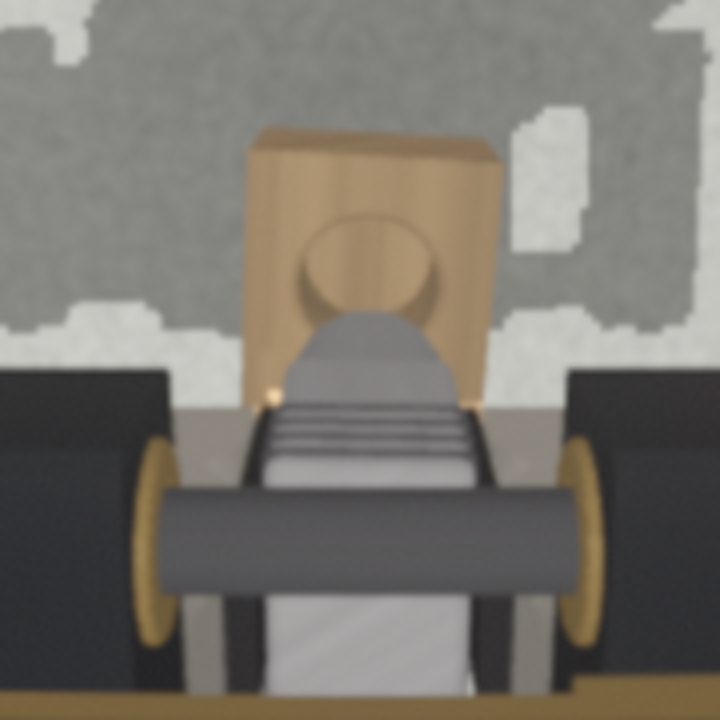

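```bash
python3 -c "
from h import *
w=load('w16')
f=lambda x,y,z:atz(w,(x+.5)/4-.5+160,(y+.5)/4-.5+120,z).round(4)
print('socket front',f(368,212,.045),'L',f(297,275,.045),'R',f(440,275,.045))
print('foot front',f(370,309,.1078),'L',f(284,385,.1078),'R',f(457,385,.1078))
avg(3)"
```

```text
socket front [0.5287 0.1892 0.045 ] L [0.5425 0.173  0.045 ] R [0.5434 0.2049 0.045 ]
foot front [0.5337 0.1894 0.1078] L [0.5469 0.1743 0.1078] R [0.5476 0.204  0.1078]
t 21.58 P [0.5481 0.1891 0.1011] sd [0. 0. 0.] yaw 178.56 F [-0.26 -0.49 -2.84] M [ 0.003 -0.004 -0.019] w 0.0239
```

servo_tool --grip '[0.7, 0.7, 0.7, 0.7, 0.7, 0.7, 0.7, 0.7, 0.7]' --pt "0.0005 0 0.008" --pt "0.001 0 0.02" --pt "0.001 0 0.034" --pt "0.001 0 0.046" --pt "0.001 0 0.054" --pt "0.001 0 0.058" --pt "0.001 0 0.062" --pt "0.001 0 0.066" --pt "0.001 0 0.07" --turn '[0, 0, 0, 0, 0, 0, 0, 0, 0]'

```text
time_s: 22.33
tcp_pos: [0.5475, 0.1894, 0.0311]
eef_rot: [180.0, 0.0, 178.6]
contact_force: [0.5, 0.6, -2.2]
gripper_width: 0.0237
```

```bash
python3 -c "
from h import *
p=avg(4)
snap('side','s17');crop('s17',200,90,330,200,5,'s17c')"
```

```text
t 22.53 P [0.547  0.1892 0.0308] sd [0.0001 0.0001 0.0004] yaw 178.56 F [-0.31 -0.47 -1.62] M [-0.011  0.047 -0.009] w 0.024
```

View pics/s17c.png

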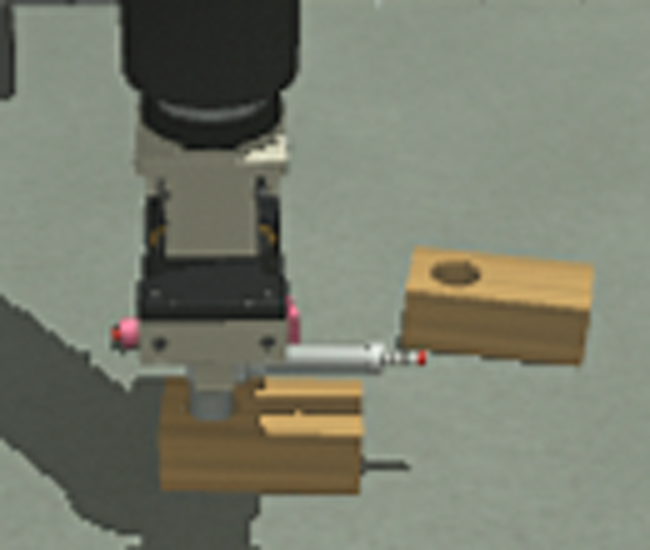

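servo_tool --grip '[0.7, 0.7, 0.7, 0.7, 0.7, 0.7, 0.7]' --pt "0 0 0.004" --pt "0 0 0.008" --pt "0 0 0.012" --pt "0 0 0.016" --pt "0 0 0.019" --pt "0 0 0.021" --pt "0 0 0.021" --turn '[0, 0, 0, 0, 0, 0, 0]'

```text
time_s: 23.17
tcp_pos: [0.5468, 0.1889, 0.0094]
eef_rot: [-180.0, -0.0, 178.6]
contact_force: [-0.1, -0.8, -2.3]
gripper_width: 0.0234
```

```bash
python3 -c "
from h import *
p=avg(4)"
```

```text
t 23.37 P [0.5471 0.1892 0.01  ] sd [0.0001 0.0001 0.0002] yaw 178.56 F [-0.36 -0.31 -1.95] M [-0.001  0.013  0.035] w 0.0237
```

servo_tool --grip '[0.7, 0.7, 0.7, 0.7]' --pt "0 0 0.0008" --pt "0 0 0.0014" --pt "0 0 0.0014" --pt "0 0 0.0014" --turn '[0, 0, 0, 0]'

```text
time_s: 23.7
tcp_pos: [0.5471, 0.1892, 0.0087]
eef_rot: [180.0, 0.0, 178.6]
contact_force: [-0.6, -0.3, -1.4]
gripper_width: 0.0239
```

```bash
python3 -c "
from h import *
p=avg(4)"
```

```text
t 23.9 P [0.5471 0.1892 0.0087] sd [0. 0. 0.] yaw 178.56 F [-0.22  0.25 -1.81] M [-0.028 -0.006  0.012] w 0.0239
```

servo_tool --grip '[0.6, 0.4, 0.1, -0.2, -0.4, -0.4, -0.4]' --pt "0 0 0" --pt "0 0 0" --pt "0 0 0" --pt "0 0 0" --pt "0 0 0" --pt "0 0 0" --pt "0 0 0" --turn '[0, 0, 0, 0, 0, 0, 0]'

```text
time_s: 24.48
tcp_pos: [0.5472, 0.1892, 0.0087]
eef_rot: [180.0, 0.0, 178.6]
contact_force: [-0.1, 0.1, 0.2]
gripper_width: 0.0539
```

servo_tool --grip '[-0.5, -0.5, -0.5, -0.5, -0.5, -0.5, -0.5, -0.5, -0.5]' --pt "0 0 0" --pt "0 0 -0.01" --pt "0 0 -0.03" --pt "0 0 -0.055" --pt "0 0 -0.085" --pt "0 -0.02 -0.115" --pt "0 -0.055 -0.14" --pt "0 -0.09 -0.15" --pt "0 -0.12 -0.15" --turn '[0, 0, 0, 0, 0, 0, 0, 0, 0]'

```text
time_s: 25.23
tcp_pos: [0.5456, 0.0683, 0.1631]
eef_rot: [179.9, 0.3, 178.6]
contact_force: [0.7, 0.4, -0.4]
gripper_width: 0.0659
```

servo_tool --grip '[-0.5, -0.5, -0.5, -0.5, -0.5, -0.5]' --pt "0.02 -0.02 0" --pt "0.04 -0.04 0" --pt "0.06 -0.05 0" --pt "0.06 -0.05 0" --pt "0.06 -0.05 0" --pt "0.06 -0.05 0" --turn '[0, 0, 0, 0, 0, 0]'

```text
time_s: 25.73
tcp_pos: [0.4834, 0.0209, 0.1596]
eef_rot: [180.0, 0.1, 178.6]
contact_force: [0.5, -0.1, -1.1]
gripper_width: 0.0657
```

```bash
python3 -c "
from h import *
p=avg(2)
snap('side','s18');crop('s18',210,120,330,200,6,'s18c')
snap('top','t18');crop('t18',90,80,220,250,4.4/1.3,'t18c')"
```

```text
t 25.83 P [0.4836 0.0212 0.1591] sd [0.     0.     0.0002] yaw 178.58 F [ 0.45 -0.04  0.32] M [-0.006 -0.034 -0.009] w 0.0657
```

View pics/s18c.png

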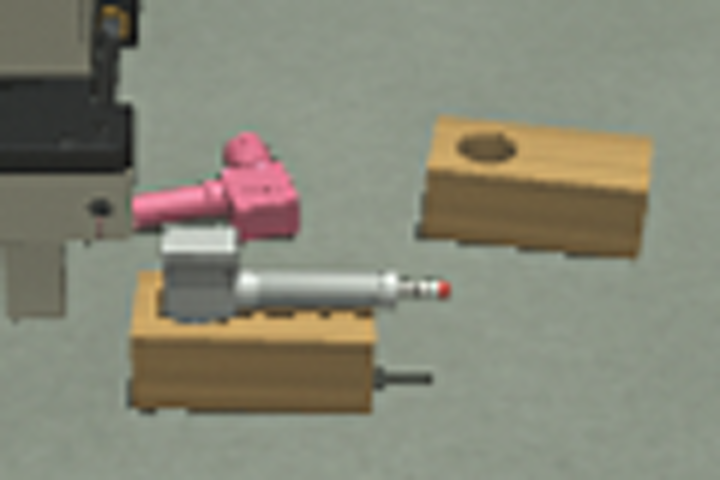

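View pics/t18c.png

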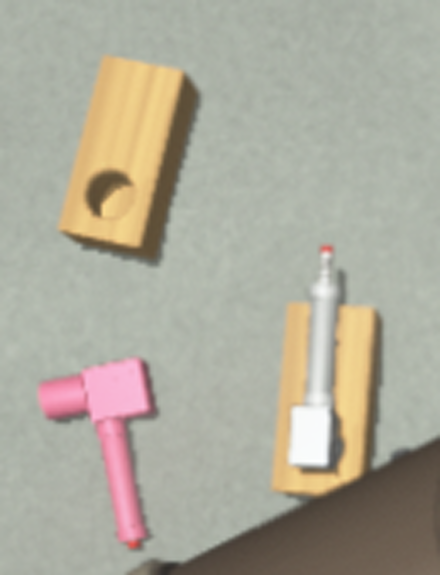

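View pics/s18.png

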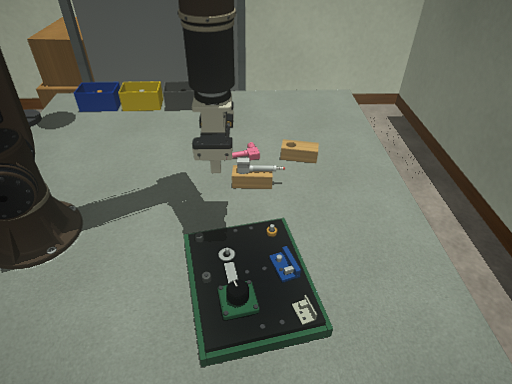

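Run:
```python
from h import *
s=load('s18');t=load('t18');k=4.4/1.3
a=(t,(312+.5)/k-.5+90,(436+.5)/k-.5+80);b=(s,(200+.5)/6-.5+210,(241+.5)/6-.5+120)
print(tri(a,b).round(4),dep(*a).round(4),dep(*b).round(4))
# head top plane tilt
M=[]
for x in range(300,326,5):
  for y in range(415,458,5): M.append(dep(t,(x+.5)/k-.5+90,(y+.5)/k-.5+80,0))
M=np.array(M); A=np.c_[M[:,:2]-M[:,:2].mean(0),np.ones(len(M))]; print(np.linalg.lstsq(A,M[:,2],rcond=None)[0])
t0=load('top0');M=np.array([dep(t0,(x+.5)/k-.5+90,(y+.5)/k-.5+80,0) for x in range(300,326,5) for y in range(415,458,5)]);A=np.c_[M[:,:2]-M[:,:2].mean(0),np.ones(len(M))]; print('start',np.linalg.lstsq(A,M[:,2],rcond=None)[0])
```

```text
[0.5477 0.1891 0.0851] [0.5473 0.1892 0.0844] [0.5482 0.189  0.0852]
[ 0.00990878 -0.03800328  0.08540741]
 ** On entry to DLASCL parameter number  4 had an illegal value
 ** On entry to DLASCL parameter number  4 had an illegal value
  return _methods._mean(a, axis=axis, dtype=dtype,
  ret = ret.dtype.type(ret / rcount)
Traceback (most recent call last):
numpy.linalg.LinAlgError: SVD did not converge in Linear Least Squares
```

```bash
python3 -c "
from h import *
print(order.close_job())"
```

```text
the job is handed in; nothing more can be done
None
```

The job is handed in at about 26 s of the 72 s. All my checks looked right, but I got no verdict.

**What I did**
- **Knob:** I turned it clockwise 1.39 rad at the wrist. The torque rose against the stop, and the pictures showed the pin up, about 3.5 mm off the bush centre towards +x and +y.
- **Gauge:** I took it from its stand and lowered it over the pin. The flare caught once, and a 1 mm sideways shift freed it. I then pressed until the foot met the granite.
- **Seating:** I held it for over 1.2 s with about 8 N on the granite. That figure is the net push of about 17 N minus about 9 N from the pin. The rod was out roughly 17–18 mm, estimated from the picture.
- **Return:** I put the gauge back in its stand, released it and moved the arm clear.

**Last checks**
- The gauge head's top measured 85 mm high, as at the start, so it is fully home. Its position was within about 1 mm of where it started.
- The rod is still out.
- The pin was up and the knob at its stop after the gauge came off; the later views show the knob the same.
- The carriage, follower and catch look undisturbed.

**What disagreed**
- **Reported height:** The tool height reported by the robot was about 43 mm lower than the real fingertips, so the first attempt to grip the knob closed in the air above it. I corrected for this using the depth pictures.
- **Wrist camera:** It was about 2 pixels off from the other two cameras.
- **Tilt:** A depth-plane fit to the head gave about 2.2° of tilt on noisy data, within the 3.5° limit. The same fit on the starting picture failed, so I had nothing to compare it with.

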